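# Rack the profile templates out of their storage bin

## Task

Swing the steel keeper bar on the template bin right back until it lies alongside the bin, then take out every profile template and stand it upright on the rack board, each in its own place between the dowels. The round end of each template is caught under the bin's cover board, so lift the tab end first and tilt it out. When all are in the rack, swing the keeper bar back across the bin to its stop; leave the small cup and the wooden wedge where they are.

Things in the scene. Friction and masses are not known exactly. Their poses are not given: they have to be found in the camera images.
- bin: fixed plywood bin, 174 mm long, 102 wide, 72 high (rim). Origin: centre of its underside on the bench; x along it, z up. Three pockets along x, 14 mm wide, centred at y = -36, 0, +36 mm, inside from x = -77 to +80 mm, floor 6 mm above the bench. Templates stand in them, tab end to +x, round end under the cover board, each with up to 3 mm play from x = 0
- bin_cover (a point): middle of the free edge of the fixed 6 mm cover board, on its top (72 mm up, bin x = -46 mm); it closes the pockets from there to the -x end, underside at 66 mm. It stops a template from going straight up: turned about its disc's centre by some 40 degrees, tab end up, the template can be drawn out along its own length
- keeper (a joint): angle of the keeper bar (rad): 0 = across the bin at its stop, over the templates; grows as the free end swings towards the covered (-x) end of the bin; 1.57 = alongside the bin; stop at 1.65. It stays where it is left (friction 0.06 N m)
- keeper_pivot (a point): vertical pivot axis of the keeper bar, at the bar's top face (85 mm above the bench), beside the bin at bin x = +15, y = +66 mm. The steel bar is 16 mm wide, 9 mm thick, reaches 158 mm from the pivot, underside 76 mm above the bench; at 0 it points along the bin's -y
- keeper_peg (a point): upright round peg for pushing, 16 mm in diameter, on the bar's free end 145 mm from the pivot; the point lies on its axis half-way up; it rises from 85 mm to 125 mm above the bench
- template_1_mid (a point): plywood template on its straight edge, tab up; 140 mm long, 9 thick, 104 high, 110 g. x: along, to the tab end; y: thickness; z up. Point: mid-length, 52 mm above the lower edge. One end is a disc of 28 mm radius centred at x -42, z -24 mm from the point; straight lower edge to the square end at x +70; body 38 mm high, 56 over the last 42 mm. Starts in a pocket. 2 or 3 are present; absent ones have no pose
- template_2_mid (a point): plywood template on its straight edge, tab up; 140 mm long, 9 thick, 104 high, 110 g. x: along, to the tab end; y: thickness; z up. Point: mid-length, 52 mm above the lower edge. One end is a disc of 28 mm radius centred at x -42, z -24 mm from the point; straight lower edge to the square end at x +70; body 38 mm high, 56 over the last 42 mm. Starts in a pocket. 2 or 3 are present; absent ones have no pose
- template_3_mid (a point): plywood template on its straight edge, tab up; 140 mm long, 9 thick, 104 high, 110 g. x: along, to the tab end; y: thickness; z up. Point: mid-length, 52 mm above the lower edge. One end is a disc of 28 mm radius centred at x -42, z -24 mm from the point; straight lower edge to the square end at x +70; body 38 mm high, 56 over the last 42 mm. Starts in a pocket. 2 or 3 are present; absent ones have no pose
- template_1_tab (a point): centre of that template's grip tab, 49 mm from its middle point towards the square end, 28 mm higher. The tab is 30 mm long, 9 mm thick, its top 24 mm above this point; in the bin it stands 38 mm above the rim. Pinch it across the 9 mm; beside it the next template is at least 27 mm off
- template_2_tab (a point): centre of that template's grip tab, 49 mm from its middle point towards the square end, 28 mm higher. The tab is 30 mm long, 9 mm thick, its top 24 mm above this point; in the bin it stands 38 mm above the rim. Pinch it across the 9 mm; beside it the next template is at least 27 mm off
- template_3_tab (a point): centre of that template's grip tab, 49 mm from its middle point towards the square end, 28 mm higher. The tab is 30 mm long, 9 mm thick, its top 24 mm above this point; in the bin it stands 38 mm above the rim. Pinch it across the 9 mm; beside it the next template is at least 27 mm off
- rack: loose wooden rack board, 150 x 122 x 12 mm, 0.8 kg. Origin: centre of its underside; x along its 150 mm, z up. Three places along x at y = -36, 0, +36 mm, each between four upright dowels of 9 mm (at x = -40 and +40 mm, 13 mm either side of the place's middle: 17 mm clear), round tops 61 mm above the bench. A template stands on the board, its length along x, either way round
- cup: bystander: small terracotta cup, 62 mm across, 53 mm high; origin at its underside
- wedge: bystander: wooden wedge, 85 x 32 x 26 mm; origin at its underside

How it is judged:
By the outcome, as a careful person would: the job done as asked, in the order asked, and still so for the second after the job is handed in, with the robot touching nothing.
Of template_1, template_2, template_3 only 2 to 3 are there at a start; the rules pass over those that are not, and their reading is None.
At some moment in a run one of rack may be knocked a few centimetres aside while the robot is not near it.
It also fails if it takes over 210 s, if anything falls off the work surface, if the arm or the gripper's body presses on something with over 40 N, if the wrist force passes 120 N, or if a joint passes its speed limit or range.

## Robot

A 6-joint arm with a two-finger parallel gripper is mounted at the origin on a cart in front of the work surface, level with it; the furniture and walls round the work are solid. World frame = base frame: x ahead of the robot, y to its left, z up, the work surface at z = 0. Lengths are in m, angles in rad, forces in N, time in s.
With the tool pointing down it reaches from about 0.375 to 0.9 m from the base axis. Payload 3.1 kg.
Tool frame: the origin (TCP) lies between the finger pads; the fingertips stand 8 mm ahead of it and the grasp point (between the pads) lies 11 mm behind it; z points along the fingers, y is the line along which they close (so a half turn about z gives the same grasp; the last joint's range is limited). The gripper opens to 85 mm and grips with 20 to 120 N. Pads are 22 mm wide; open, the fingers measure 114 mm over their backs; the gripper's body (76 mm by 85 mm) begins 54 mm behind the grasp point. The pads swing forward as they close: fully open they stand 13 mm farther back than shut.
Start: joints at [0.927, 0.527, 1.433, -0, 1.181, -0.178], TCP at [0.28, 0.559, 0.239] pointing down, gripper open.
Joint ranges: [-3.08, 3.08], [-0.75, 2.2], [0.22, 2.44], [-1.43, 4.57], [0, 2.65], [-2.85, 2.85]. Speed limits (rad/s): [2.79, 2.79, 3.14, 3.14, 3.14, 3.14].

## Interface

Orientations are given as a unit quaternion [w, x, y, z].
In Python, from rig import robot gives the robot as it stands.
- The arm moves only by the tool servo_tool, never from a script. Its argument "deltas" is a list of rows, each an object with "slide": the shift along the world's x, y, z in cm, a list of three; "rot": the turn, a rotation vector about the world's x, y, z in degrees, a list of three; "grip": the finger opening in cm, from 0 to 8.54. In form: [{"slide": [dx, dy, dz], "rot": [rx, ry, rz], "grip": grip}, ...]. A call has exactly 5 rows; each row is the pose to reach, as a shift and turn from the pose commanded when the call began; what a row does not reach only later rows make up. A row lasts 1/10 s, in which the tool goes at most 50 mm and 8.59 degrees, less where a joint would pass 70% of its speed; a pose out of reach is approached as far as the arm can. A call with a gripper value outside its range is refused whole. The fingers move at their own pace and stop on an object; "squeeze" is the grip in N (left out, the last holds). Time passes only in rows, so rows that repeat a pose let the fingers close, or fill a call up. It gives the time, the measured TCP pose, the force, the opening and the grip force at its end, in the units of the state.
- robot.get_obs(): the state, without advancing time (a new reading comes with each control period).
- robot.camera(name): name is "scene" or "top" or "wrist"; returns a dict with "color" (400x640x3 uint8, red, green, blue), "depth" (400x640 float32, m along the optical axis (not along the pixel's ray), 0 where there is no reading), "camera_matrix" (3x3 intrinsics, pixels), "T" (4x4, takes a point from camera to world coordinates); the wrist camera has in their place "tool_from_camera" (4x4, takes a point from camera to tool coordinates, whose origin is the TCP and whose axes are the flange's). Camera axes: x right, y down, z forward; pixel columns grow to the right and rows downward; lengths in m; the calibration is good to about 2 mm. A picture is of the moment at which its call begins: read the wrist's pose just before it.
- robot.close_job(): hands the job in; it is judged then, once.
The state is a dict: "clock": time; "qpos": joint angles; "joint_vel": joint speeds; "effort": joint torques, N m; "eef_pos": TCP position; "tcp_rot": TCP orientation; "contact_force": force on the tool from outside, world axes, zero at the start; "torque": the same for the moment, N m; "grip_width": finger opening in m; "finger_force": force on a finger pad.
Only numpy, scipy, OpenCV 4.12 (cv2) and the standard library are available. Lean on these libraries where they do the work, as an engineer would, in place of code of your own. Each camera call takes 0.05 s, during which the arm holds its last target. There are 200 camera calls.

## Working session

There is one attempt and no reset: what is moved stays moved. The work goes in short steps, Python scripts to look and compute and a tool call to move; the robot and the scene stay as the last step left them, time stands still between calls to the robot, and variables do not carry over. Pictures are saved under pics/ and viewed, at most 14 in all, crops included, and the job is handed in when it is done.

Besides the shell and the picture viewer there is one more tool, called after ">>>" by a JSON object that holds its "op" and its "data". servo_tool: Moves the arm, as the interface text tells. Its arguments: {"type":"object","properties":{"deltas":{"type":"array"},"squeeze":{"type":"number"}},"required":["deltas"]}

```bash
ls; mkdir -p pics; cat > h.py <<'E'
import numpy as np, cv2
from rig import robot
def cam(n):
    c=robot.camera(n); return c
def cloud(c,T=None):
    d=c["depth"]; K=c["camera_matrix"]; T=c["T"] if T is None else T
    v,u=np.mgrid[:d.shape[0],:d.shape[1]]
    P=np.stack([(u-K[0,2])/K[0,0]*d,(v-K[1,2])/K[1,1]*d,d],-1)
    W=P@T[:3,:3].T+T[:3,3]; W[d==0]=np.nan
    return W
def save(n,c): cv2.imwrite(f"pics/{n}.png",c["color"][...,::-1])
E
python3 - <<'E'
from h import *
o=robot.get_obs(); print(o)
for n in("top","scene"):
    c=cam(n); save(n+"1",c); np.savez(f"{n}1.npz",**{k:c[k] for k in c}); print(n,c["T"],c["camera_matrix"])
E
```

```text
pics
{'clock': 0.0, 'qpos': array([ 9.27510510e-01,  5.28511657e-01,  1.43391832e+00, -2.61909453e-05,
        1.18137443e+00, -1.78490912e-01]), 'joint_vel': array([ 6.28566015e-04, -3.76588939e-05,  1.35673086e-04,  8.81617964e-04,
       -3.77900171e-04, -1.16435439e-03]), 'effort': array([-5.79322987e-04, -4.42341614e+01, -1.78022736e+01, -3.56398687e-04,
        8.42365116e-03, -2.81868898e-05]), 'eef_pos': array([0.279696  , 0.55813678, 0.23830055]), 'tcp_rot': array([-4.30610503e-04,  2.30306193e-01,  9.73117585e-01, -1.01866389e-03]), 'contact_force': array([ 0.17168264,  0.5297036 , -0.24223462]), 'torque': array([-0.01068181,  0.00649987,  0.01816484]), 'finger_force': 0.0, 'grip_width': 0.08533903911945563}
top [[ 0.01889522 -0.99213496  0.12373839  0.37442403]
 [-0.99979268 -0.01781027  0.00986846 -0.00794969]
 [-0.00758703 -0.12389921 -0.9922658   1.47899422]
 [ 0.          0.          0.          1.        ]] [[418.25744399   0.         309.73603931]
 [  0.         418.25744399 197.05683251]
 [  0.           0.           1.        ]]
scene [[ 0.83141852 -0.28123723  0.47921692 -0.45743186]
 [-0.55562444 -0.42851743  0.71249862 -1.451395  ]
 [ 0.00497166 -0.85864919 -0.51253961  1.13365003]
 [ 0.          0.          0.          1.        ]] [[506.34480268   0.         320.76772043]
 [  0.         506.34480268 209.78600455]
 [  0.           0.           1.        ]]
```

View pics/top1.png

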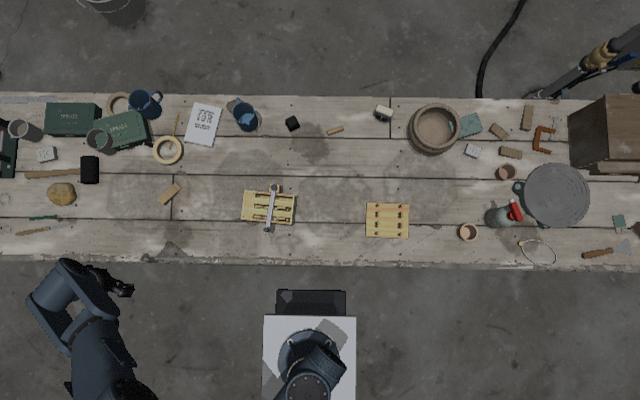

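View pics/scene1.png

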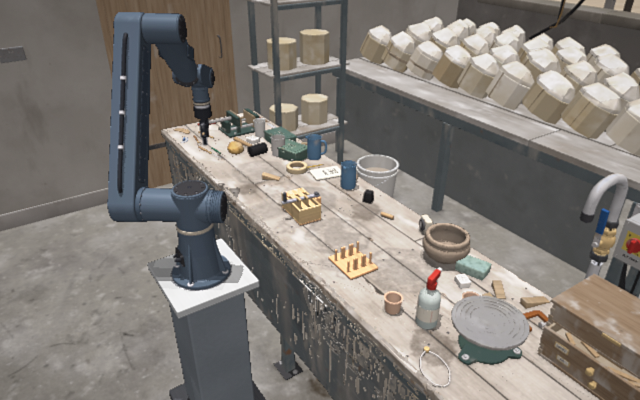

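The top view shows the bin at about (269,207) with the bar across it (pivot or peg ends near (277,187) and (267,230)), the rack at about (387,220) and the cup at (467,232). Next I'll enlarge the area and compute positions.

```bash
python3 - <<'E'
from h import *
z=np.load("top1.npz"); W=cloud(z); im=z["color"][...,::-1]
a=cv2.resize(im[178:242,230:310],None,fx=8,fy=8,interpolation=cv2.INTER_CUBIC)
cv2.imwrite("pics/crop1.png",a)
def rect(name,u0,u1,v0,v1,z0,z1):
    S=W[v0:v1,u0:u1].reshape(-1,3); S=S[(S[:,2]>z0)&(S[:,2]<z1)]
    r=cv2.minAreaRect((S[:,:2]*1000).astype(np.float32)); print(name,len(S),r,S[:,2].min(),S[:,2].max(),np.median(S[:,2]))
rect("bin",230,310,178,242,.055,.08)
rect("bar",230,310,178,242,.08,.14)
rect("peg/tabs",230,310,178,242,.1,.14)
rect("rack",355,420,195,245,.006,.02)
rect("dowels",355,420,195,245,.045,.07)
rect("cup",450,485,215,250,.03,.07)
# listing of high points
S=W[178:242,230:310]; v,u=np.where(S[...,2]>.09)
for a,b in zip(v,u): print(b+230,a+178,np.round(S[a,b]*1000).astype(int))
E
```

```text
bin 1151 ((527.5169677734375, 148.54525756835938), (174.17269897460938, 130.92677307128906), 85.26519012451172) 0.05502307578750454 0.07989591864258805 0.07200283595728196
bar 326 ((501.64105224609375, 120.66321563720703), (82.27474212646484, 170.6888885498047), 74.66376495361328) 0.08001956371630525 0.13177889462555648 0.0869504551916841
peg/tabs 76 ((498.75836181640625, 115.43319702148438), (60.70936965942383, 151.00408935546875), 82.3138427734375) 0.10057067179896428 0.13177889462555648 0.1104930706736208
rack 1330 ((485.1968688964844, -268.51898193359375), (171.63221740722656, 214.8175048828125), 0.10763779282569885) 0.00600091099703759 0.019848041847447595 0.012325300419836371
dowels 92 ((481.39013671875, -265.0131530761719), (88.4948959350586, 105.53742218017578), 88.73621368408203) 0.045452989934069876 0.06518869171793562 0.058675679474996856
cup 150 ((440.9398193359375, -534.8016967773438), (57.752437591552734, 62.21552658081055), 1.7529629468917847) 0.030223179970296332 0.06025399446071922 0.04887781058983409
272 185 [586 133  93]
273 185 [586 130  93]
274 185 [586 126  93]

[... 1631 characters left out ...]
 219 [471  89 112]
285 219 [472  86  99]
281 220 [469 100  91]
282 220 [469  96  98]
283 220 [468  93 101]
284 220 [468  89 104]
268 223 [458 143  91]
269 226 [448 139  90]
264 228 [440 151 129]
265 228 [440 149 122]
266 228 [440 145 127]
263 229 [436 154 127]
264 229 [436 151 132]
265 229 [436 148 127]
266 229 [437 145 127]
267 229 [437 142 123]
268 229 [438 141  98]
263 230 [433 155 123]
264 230 [433 151 127]
265 230 [433 148 124]
266 230 [433 145 125]
267 230 [433 142 125]
268 230 [435 141 102]
263 231 [430 154 125]
264 231 [430 152 120]
265 231 [430 148 126]
266 231 [430 145 125]
267 231 [430 141 127]
268 231 [432 141  96]
265 232 [427 148 123]
266 232 [427 145 119]
267 232 [428 144 105]
```

View pics/crop1.png

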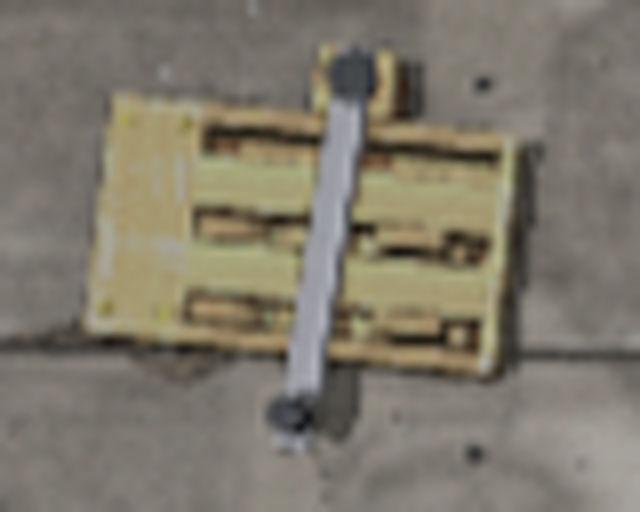

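The tabs stand at about (508,100) and (473,101) mm, so there are two templates, in pockets y=0 and y=-36. Bin +x points along about world -y. The pivot is near (577,128) and the peg near (434,148). I'll hover over the bin for a close look.

>>> {"op": "servo_tool", "data": {"deltas": [{"slide": [2,-4,4],"rot": [0,0,4],"grip": 5},{"slide": [5,-9,8],"rot": [0,0,8],"grip": 5},{"slide": [8,-14,12],"rot": [0,0,12],"grip": 5},{"slide": [11,-19,14],"rot": [0,0,16],"grip": 5},{"slide": [14,-23,14],"rot": [0,0,21],"grip": 5}]}}

```text
clock: 0.6
eef_pos: [0.3891, 0.3752, 0.3665]
tcp_rot: [0.001, 0.047, 0.999, 0.001]
contact_force: [0.7, 1.1, -0.1]
grip_width: 0.0501
finger_force: 0.0
```

>>> {"op": "servo_tool", "data": {"deltas": [{"slide": [2,-5,0],"rot": [0,0,0],"grip": 5},{"slide": [4,-10,0],"rot": [0,0,0],"grip": 5},{"slide": [6,-15,0],"rot": [0,0,0],"grip": 5},{"slide": [8,-20,0],"rot": [0,0,0],"grip": 5},{"slide": [8,-20,0],"rot": [0,0,0],"grip": 5}]}}

```text
clock: 1.1
eef_pos: [0.4697, 0.1721, 0.3642]
tcp_rot: [0.0, 0.051, 0.999, -0.001]
contact_force: [-0.4, 0.3, 0.0]
grip_width: 0.0499
finger_force: 0.0
```

```bash
cat >> h.py <<'E'
from scipy.spatial.transform import Rotation as R
def tool():
    o=robot.get_obs(); w,x,y,z=o["tcp_rot"]; T=np.eye(4); T[:3,:3]=R.from_quat([x,y,z,w]).as_matrix(); T[:3,3]=o["eef_pos"]; return T
def wrist():
    T=tool(); c=cam("wrist"); return c,cloud(c,T@c["tool_from_camera"]),T
def yaw(T): return np.degrees(np.arctan2(T[1,1],T[0,1]))
def fit(S,zlo,zhi):
    "largest component's min-area rectangle in a height band, mm"
    m=((S[...,2]>zlo)&(S[...,2]<zhi)).astype(np.uint8)
    n,l,st,_=cv2.connectedComponentsWithStats(m); k=1+st[1:,4].argmax()
    return cv2.minAreaRect((S[l==k][:,:2]*1000).astype(np.float32)),int(st[k,4])
E
python3 - <<'E'
from h import *
c,W,T=wrist(); np.savez("w1.npz",color=c["color"],W=W); save("w1",c); print(T[:3,3],yaw(T),T[:3,2],robot.get_obs()["qpos"])
E
```

```text
[0.4697299  0.17210122 0.36423113] 84.10025703954008 [-3.80077890e-05 -1.75182719e-03 -9.99998465e-01] [ 0.1280016   0.22254168  1.56265309 -0.00254293  1.35658738 -1.33875218]
```

View pics/w1.png

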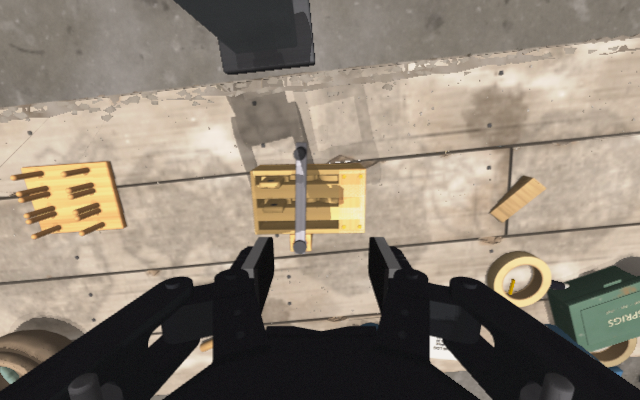

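The wrist picture shows the bin at (307,200), with its cover on the right (world +y). The bar is across it with the peg at (300,152) and the pivot at (300,245). The rack is at (70,195). I'll fit these from the points.

```bash
cat >> h.py <<'E'
from scipy.optimize import least_squares
def sdf(P,c,a,L,B):
    ca,sa=np.cos(a),np.sin(a); q=(P-c)@np.array([[ca,-sa],[sa,ca]]); d=np.abs(q)-[L/2,B/2]
    return q,d
def binfit(W,box=((.40,.66),(.0,.28))):
    m=(W[...,2]>.066)&(W[...,2]<.078)
    for i in (0,1): m&=(W[...,i]>box[i][0])&(W[...,i]<box[i][1])
    P=W[m][:,:2]*1000
    best=None
    # template match: maximise inside count minus outside; area overlap by soft score
    def score(p):
        q,d=sdf(P,p[:2],p[2],174,102); s=np.maximum(d[:,0],d[:,1]); return np.clip(s,-0,8)
    return P
def boundary(W,lo,hi,box):
    m=(W[...,2]>lo)&(W[...,2]<hi)
    for i in (0,1): m&=(W[...,i]>box[i][0])&(W[...,i]<box[i][1])
    return m
E
python3 - <<'E'
from h import *
z=np.load("w1.npz"); W=z["W"]
def rectfit(W,lo,hi,box,L,B,g,kill=None):
    m=boundary(W,lo,hi,box); P=W[m][:,:2]*1000
    def f(p):
        q,d=sdf(P,p[:2],p[2],L,B)
        # extreme percentiles to edges, trimmed
        k=np.abs(q[:,1])<B/2+3 if kill is None else kill(q)
        q=q[k]
        return q
    p=np.array(g,float)
    for it in range(30):
        q=f(p); e=[]
        # slices: edges found per-strip -> line fits
        xs=[];ys=[]
        A=[];b=[]
        for s in np.arange(-L/2+8,L/2-8,6):
            t=q[np.abs(q[:,0]-s)<3]
            if len(t)>8:
                for sg in(-1,1):
                    ed=sg*np.max(sg*t[:,1]);r=ed-sg*B/2
                    if abs(r)<15: A.append([0,1,s]);b.append(r)
        for s in np.arange(-B/2+8,B/2-8,6):
            t=q[np.abs(q[:,1]-s)<3]
            if len(t)>8:
                for sg in(-1,1):
                    ed=sg*np.max(sg*t[:,0]);r=ed-sg*L/2
                    if abs(r)<15: A.append([1,0,-s]);b.append(r)
        A=np.array(A);b=np.array(b)
        s=least_squares(lambda x:A@x-b,[0,0,0],loss='soft_l1',f_scale=1.5).x
        ca,sa=np.cos(p[2]),np.sin(p[2])
        p[:2]+=np.array([[ca,-sa],[sa,ca]])@s[:2]; p[2]+=s[2]
    return p[:2],np.degrees(p[2]),len(P),np.median(np.abs(A@s-b))
print("bin",rectfit(W,.064,.08,((.40,.64),(.0,.28)),174,102,(515,135,np.radians(-95)),kill=lambda q:np.abs(q[:,1])<58))
print("rack",rectfit(W,.006,.018,((.35,.65),(-.42,-.12)),150,122,(485,-265,np.radians(-90))))
zt=np.load("top1.npz"); Wt=cloud(zt)
print("binT",rectfit(Wt,.064,.08,((.40,.64),(.0,.28)),174,102,(515,135,np.radians(-95)),kill=lambda q:np.abs(q[:,1])<58))
print("rackT",rectfit(Wt,.006,.018,((.35,.65),(-.42,-.12)),150,122,(485,-265,np.radians(-90))))
for n,lo,hi,box in(("peg",.105,.14,((.4,.46),(.1,.2))),("tabs",.1,.12,((.46,.56),(.06,.14))),("pivotcap",.083,.12,((.56,.62),(.08,.18)))):
  for k,X in(("w",W),("t",Wt)):
    m=boundary(X,lo,hi,box); P=X[m]*1000
    if len(P)>5: print(n,k,len(P),P.mean(0).round(1),np.percentile(P,[3,97],axis=0).round(0).tolist())
for k,X in(("w",W),("t",Wt)):
  for x0,x1 in((.462,.49),(.495,.525)):
    m=boundary(X,.1,.12,((x0,x1),(.06,.14))); P=X[m]*1000
    if len(P)>5: print("tab",k,len(P),P.mean(0).round(1),np.percentile(P,[3,97],axis=0).round(0).tolist(),cv2.minAreaRect(P[:,:2].astype(np.float32)))
  m=boundary(X,.045,.07,((.4,.6),(-.36,-.17)));print("dowels",k,m.sum(),cv2.minAreaRect((X[m][:,:2]*1000).astype(np.float32)))
  m=boundary(X,.0805,.092,((.45,.56),(.1,.17)));P=X[m][:,:2]*1000; vx=cv2.fitLine(P.astype(np.float32),cv2.DIST_HUBER,0,.01,.01).ravel(); print("bar",k,len(P),vx,np.degrees(np.arctan2(vx[1],vx[0])))
E
```

```text
bin (array([517.16134173, 147.46237167]), np.float64(-94.83275983063622), 5015, np.float64(0.5962247445421127))
rack (array([ 484.51361716, -266.45899046]), np.float64(-91.71782406096828), 4526, np.float64(0.8321919372211646))
binT (array([513.56380039, 149.33636241]), np.float64(-94.87066413567436), 1067, np.float64(1.5901266066509976))
rackT (array([ 480.62030772, -265.22369121]), np.float64(-91.71482737017426), 1365, np.float64(1.4401642006561772))
peg w 127 [437.6 146.8 123.3] [[431.0, 140.0, 111.0], [445.0, 154.0, 126.0]]
peg t 21 [433.4 147.7 124.2] [[427.0, 142.0, 113.0], [440.0, 155.0, 130.0]]
tabs w 305 [494.6  99.7 108. ] [[473.0, 86.0, 101.0], [517.0, 113.0, 111.0]]
tabs t 53 [491.2 100.9 109. ] [[470.0, 87.0, 102.0], [514.0, 115.0, 115.0]]
pivotcap w 237 [576.8 128.   88.4] [[561.0, 118.0, 83.0], [591.0, 137.0, 92.0]]
pivotcap t 47 [575.9 128.8  90.4] [[563.0, 120.0, 84.0], [590.0, 137.0, 99.0]]
tab w 149 [476.6 100.2 108.2] [[473.0, 86.0, 102.0], [481.0, 113.0, 111.0]] ((476.91925048828125, 99.74246215820312), (29.202848434448242, 7.8967204093933105), 84.36278533935547)

[... 217 characters left out ...]
44775390625), (88.98893737792969, 106.2463150024414), 88.20460510253906)
bar w 809 [ 9.9097073e-01 -1.3407831e-01  5.0299213e+02  1.3720395e+02] -7.7053256
tab t 26 [473.4 102.2 109.1] [[468.0, 89.0, 103.0], [478.0, 115.0, 113.0]] ((473.8648376464844, 101.88318634033203), (27.15398597717285, 8.600159645080566), 83.30680847167969)
tab t 27 [508.4  99.6 108.9] [[504.0, 86.0, 102.0], [514.0, 113.0, 115.0]] ((508.2552795410156, 99.95115661621094), (27.20667266845703, 8.311699867248535), 80.09235382080078)
dowels t 92 ((481.39013671875, -265.0131530761719), (88.4948959350586, 105.53742218017578), 88.73621368408203)
bar t 161 [ 9.9170220e-01 -1.2855622e-01  5.0449615e+02  1.3827008e+02] -7.3861694
```

>>> {"op": "servo_tool", "data": {"deltas": [{"slide": [-1,-0.8,-4],"rot": [0,0,0],"grip": 2.8},{"slide": [-2,-1.6,-8],"rot": [0,0,-1],"grip": 2.8},{"slide": [-3.2,-2.5,-12],"rot": [0,0,-1.8],"grip": 2.8},{"slide": [-3.2,-2.5,-16],"rot": [0,0,-1.8],"grip": 2.8},{"slide": [-3.2,-2.5,-19],"rot": [0,0,-1.8],"grip": 2.8}]}}

```text
clock: 1.65
eef_pos: [0.4346, 0.1514, 0.1726]
tcp_rot: [-0.001, 0.065, 0.998, -0.0]
contact_force: [-0.2, 0.7, 0.3]
grip_width: 0.028
finger_force: 0.0
```

>>> {"op": "servo_tool", "data": {"deltas": [{"slide": [0,0,0],"rot": [0,0,0],"grip": 2.8},{"slide": [0,0,0],"rot": [0,0,0],"grip": 2.8},{"slide": [0,0,0],"rot": [0,0,0],"grip": 2.8},{"slide": [0,0,0],"rot": [0,0,0],"grip": 2.8},{"slide": [0,0,0],"rot": [0,0,0],"grip": 2.8}]}}

```text
clock: 2.15
eef_pos: [0.4373, 0.1513, 0.1759]
tcp_rot: [0.002, 0.065, 0.998, 0.0]
contact_force: [0.1, -0.4, 0.3]
grip_width: 0.0281
finger_force: 0.0
```

>>> {"op": "servo_tool", "data": {"deltas": [{"slide": [0,-0.45,-1],"rot": [0,0,0],"grip": 2.8},{"slide": [0,-0.45,-2.5],"rot": [0,0,0],"grip": 2.8},{"slide": [0,-0.45,-4],"rot": [0,0,0],"grip": 2.8},{"slide": [0,-0.45,-5.5],"rot": [0,0,0],"grip": 2.8},{"slide": [0,-0.45,-7],"rot": [0,0,0],"grip": 2.8}]}}

```text
clock: 2.65
eef_pos: [0.4365, 0.1463, 0.1038]
tcp_rot: [0.0, 0.065, 0.998, -0.0]
contact_force: [-0.9, -0.2, -0.5]
grip_width: 0.0276
finger_force: 0.0
```

>>> {"op": "servo_tool", "data": {"deltas": [{"slide": [0,0,0],"rot": [0,0,0],"grip": 2.0},{"slide": [0,0,0],"rot": [0,0,0],"grip": 2.0},{"slide": [0,0,0],"rot": [0,0,0],"grip": 2.0},{"slide": [0,0,0],"rot": [0,0,0],"grip": 2.0},{"slide": [0,0,0],"rot": [0,0,0],"grip": 2.0}]}}

```text
clock: 3.15
eef_pos: [0.4368, 0.1467, 0.1052]
tcp_rot: [0.001, 0.065, 0.998, 0.0]
contact_force: [0.4, 0.1, -0.0]
grip_width: 0.0203
finger_force: 0.0
```

```bash
python3 - <<'E'
from h import *
c,W,T=wrist(); save("w2",c); print(T[:3,3],yaw(T))
# arc plan: pivot in mm, from bar dir 172.3deg to 82deg
pv=np.array([581.7,127.0]); a0=172.2; p0=pv+145*np.array([np.cos(np.radians(a0)),np.sin(np.radians(a0))]); print(p0)
for i in range(1,16):
    a=a0-i*6; p=pv+145*np.array([np.cos(np.radians(a)),np.sin(np.radians(a))]); print(a,-i*6,((p-p0)/10).round(2), p.round(0))
E
```

```text
[0.43681715 0.14665394 0.10515509] 82.57255668957055
[438.04156313 146.678758  ]
166.2 -6 [0.28 1.49] [441. 162.]
160.2 -12 [0.72 2.94] [445. 176.]
154.2 -18 [1.31 4.34] [451. 190.]
148.2 -24 [2.04 5.67] [458. 203.]
142.2 -30 [2.91 6.92] [467. 216.]
136.2 -36 [3.9  8.07] [477. 227.]
130.2 -42 [5.01 9.11] [488. 238.]
124.19999999999999 -48 [ 6.22 10.02] [500. 247.]
118.19999999999999 -54 [ 7.51 10.81] [513. 255.]
112.19999999999999 -60 [ 8.89 11.46] [527. 261.]
106.19999999999999 -66 [10.32 11.96] [541. 266.]
100.19999999999999 -72 [11.8 12.3] [556. 270.]
94.19999999999999 -78 [13.3  12.49] [571. 272.]
88.19999999999999 -84 [14.82 12.52] [586. 272.]
82.19999999999999 -90 [16.33 12.4 ] [601. 271.]
```

View pics/w2.png

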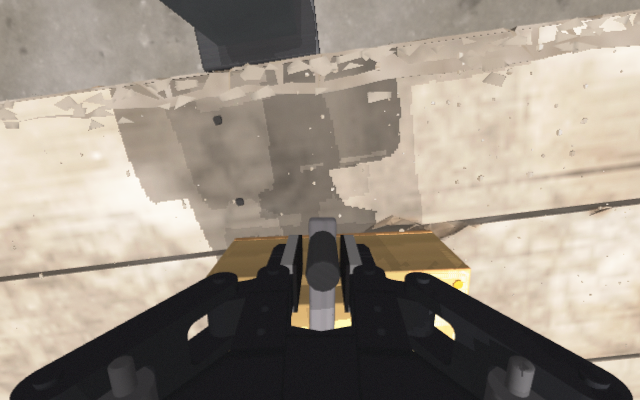

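The peg at (322,262) sits centred between the fingers. I'll start the arc.

>>> {"op": "servo_tool", "data": {"deltas": [{"slide": [0.28,1.49,0],"rot": [0,0,-6],"grip": 2.0},{"slide": [0.72,2.94,0],"rot": [0,0,-12],"grip": 2.0},{"slide": [1.31,4.34,0],"rot": [0,0,-18],"grip": 2.0},{"slide": [2.04,5.67,0],"rot": [0,0,-24],"grip": 2.0},{"slide": [2.91,6.92,0],"rot": [0,0,-30],"grip": 2.0}]}}

```text
clock: 3.7
eef_pos: [0.4651, 0.2163, 0.1048]
tcp_rot: [-0.0, 0.323, 0.947, -0.0]
contact_force: [-0.6, -0.5, 0.0]
grip_width: 0.0198
finger_force: 0.3
```

>>> {"op": "servo_tool", "data": {"deltas": [{"slide": [0.99,1.15,0],"rot": [0,0,-6],"grip": 2.0},{"slide": [2.1,2.19,0],"rot": [0,0,-12],"grip": 2.0},{"slide": [3.31,3.1,0],"rot": [0,0,-18],"grip": 2.0},{"slide": [4.6,3.89,0],"rot": [0,0,-24],"grip": 2.0},{"slide": [5.98,4.54,0],"rot": [0,0,-30],"grip": 2.0}]}}

```text
clock: 4.2
eef_pos: [0.525, 0.2617, 0.1046]
tcp_rot: [-0.0, 0.557, 0.831, -0.0]
contact_force: [-0.3, -0.5, -0.3]
grip_width: 0.02
finger_force: 0.3
```

>>> {"op": "servo_tool", "data": {"deltas": [{"slide": [1.43,0.5,0],"rot": [0,0,-6],"grip": 2.0},{"slide": [2.91,0.84,0],"rot": [0,0,-12],"grip": 2.0},{"slide": [4.41,1.03,0],"rot": [0,0,-18],"grip": 2.0},{"slide": [5.93,1.06,0],"rot": [0,0,-24],"grip": 2.0},{"slide": [7.1,1.0,0],"rot": [0,0,-28.5],"grip": 2.0}]}}

```text
clock: 4.7
eef_pos: [0.5968, 0.2714, 0.1046]
tcp_rot: [-0.0, 0.744, 0.668, -0.0]
contact_force: [0.2, 0.0, -0.1]
grip_width: 0.0196
finger_force: 0.3
```

>>> {"op": "servo_tool", "data": {"deltas": [{"slide": [0,0,0],"rot": [0,0,0],"grip": 2.8},{"slide": [0,0,0],"rot": [0,0,0],"grip": 2.8},{"slide": [0,0,0],"rot": [0,0,0],"grip": 2.8},{"slide": [0,0,3],"rot": [0,0,0],"grip": 2.8},{"slide": [0,0,6],"rot": [0,0,0],"grip": 2.8}]}}

```text
clock: 5.2
eef_pos: [0.5945, 0.271, 0.1639]
tcp_rot: [-0.001, 0.742, 0.67, -0.002]
contact_force: [0.2, 0.1, 0.5]
grip_width: 0.0279
finger_force: 0.0
```

>>> {"op": "servo_tool", "data": {"deltas": [{"slide": [-3,-4,3],"rot": [0,0,0.8],"grip": 2.8},{"slide": [-6,-8,6],"rot": [0,0,0.8],"grip": 2.8},{"slide": [-9,-12,9],"rot": [0,0,0.8],"grip": 2.8},{"slide": [-11.7,-17,9],"rot": [0,0,0.8],"grip": 2.8},{"slide": [-11.7,-17,9],"rot": [0,0,0.8],"grip": 2.8}]}}

```text
clock: 5.7
eef_pos: [0.4765, 0.0996, 0.2558]
tcp_rot: [0.0, 0.738, 0.675, -0.0]
contact_force: [0.9, -0.2, -0.6]
grip_width: 0.0281
finger_force: 0.0
```

```bash
python3 - <<'E'
from h import *
c,W,T=wrist(); save("w3",c); print(T[:3,3],yaw(T),robot.get_obs()["qpos"])
for x0,x1 in((.462,.49),(.495,.525)):
    m=boundary(W,.1,.12,((x0,x1),(.06,.14))); P=W[m]*1000
    if len(P)>5: print("tab",len(P),P.mean(0).round(1),cv2.minAreaRect(P[:,:2].astype(np.float32)))
m=boundary(W,.08,.1,((.57,.63),(.13,.30)));P=W[m][:,:2]*1000
if len(P)>5: v=cv2.fitLine(P.astype(np.float32),cv2.DIST_HUBER,0,.01,.01).ravel(); print("bar",len(P),v,np.degrees(np.arctan2(v[1],v[0])))
c=cam("top");Wt=cloud(c)
m=boundary(Wt,.08,.1,((.55,.63),(.14,.27)));P=Wt[m][:,:2]*1000;v=cv2.fitLine(P.astype(np.float32),cv2.DIST_HUBER,0,.01,.01).ravel(); print("barT",len(P),v,np.degrees(np.arctan2(v[1],v[0])))
m=boundary(Wt,.108,.14,((.55,.65),(.23,.32))); print("pegT",m.sum(),Wt[m].mean(0)*1000)
E
```

```text
[0.47653816 0.09962253 0.25576505] -5.091617452679281 [-0.02686865  0.31810828  1.75371546 -0.00335691  1.07241925  0.06473731]
tab 259 [477.1 100.3 108.7] ((477.0083312988281, 99.21691131591797), (30.149694442749023, 8.162484169006348), 85.0131607055664)
tab 278 [511.9  99.5 108.3] ((512.0350952148438, 99.12723541259766), (28.944957733154297, 8.960807800292969), 86.83419799804688)
bar 2569 [1.0980801e-01 9.9395281e-01 5.8836334e+02 2.0222591e+02] 83.69575
barT 132 [6.7618549e-02 9.9771124e-01 5.8770660e+02 2.0676714e+02] 86.12278
pegT 23 [591.84151475 271.82584404 123.60498198]
```

View pics/w3.png

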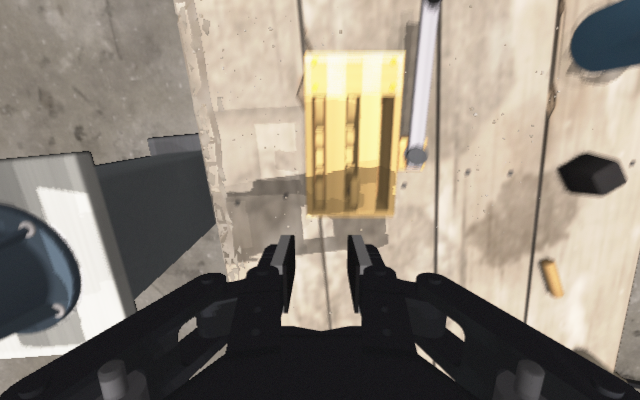

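The bar lies alongside the bin (pivot (417,157), peg (430,3)), and the third pocket at the right is empty. Descending onto the front tab.

>>> {"op": "servo_tool", "data": {"deltas": [{"slide": [0.05,0.02,-4],"rot": [0,0,0.2],"grip": 2.6},{"slide": [0.05,0.02,-8],"rot": [0,0,0.2],"grip": 2.6},{"slide": [0.05,0.02,-12],"rot": [0,0,0.2],"grip": 2.6},{"slide": [0.05,0.02,-14.5],"rot": [0,0,0.2],"grip": 2.6},{"slide": [0.05,0.02,-16.8],"rot": [0,0,0.2],"grip": 2.6}]}}

```text
clock: 6.3
eef_pos: [0.4794, 0.1023, 0.0847]
tcp_rot: [-0.001, 0.736, 0.676, -0.0]
contact_force: [0.6, 0.3, -0.6]
grip_width: 0.026
finger_force: 0.0
```

>>> {"op": "servo_tool", "data": {"deltas": [{"slide": [0,0,0],"rot": [0,0,0],"grip": 2.6},{"slide": [0,0,0],"rot": [0,0,0],"grip": 0.5},{"slide": [0,0,0],"rot": [0,0,0],"grip": 0.5},{"slide": [0,0,0],"rot": [0,0,0],"grip": 0.5},{"slide": [0,0,0],"rot": [0,0,0],"grip": 0.5}], "squeeze": 60}}

```text
clock: 6.8
eef_pos: [0.479, 0.1019, 0.0873]
tcp_rot: [-0.0, 0.737, 0.676, -0.0]
contact_force: [-2.5, 2.7, -1.4]
grip_width: 0.0084
finger_force: 59.4
```

```bash
cat > arc.py <<'E'
from h import *
# tilt plan about disc centre (bin x -42+dx, z 34), grip at tab
import sys
def plan(pos,dx=0.0,step=8,n=5,a0=0):
    a=np.radians(-94.83); ex=np.array([np.cos(a),np.sin(a),0]); ez=np.array([0,0,1.]); ey=np.cross(ez,ex)
    B=np.array([.5172,.1475,0]); r0=pos-B; x=r0@ex*1000-(-42+dx); z=r0[2]*1000-34
    print("tcp rel disc centre",x,z,"bin y",r0@ey*1000)
    for i in range(1,n+1):
        t=np.radians(step*i); x1=x*np.cos(t)-z*np.sin(t); z1=x*np.sin(t)+z*np.cos(t)
        print(step*i,"slide",(((x1-x)*ex+(z1-z)*ez)/10).round(2).tolist(),"rot",(-ey*step*i).round(1).tolist())
    print("ex",ex.round(3))
E
python3 - <<'E'
from arc import *
T=tool(); print(T[:3,3],yaw(T),robot.get_obs()["contact_force"]); plan(T[:3,3])
E
```

```text
[0.47901123 0.1018558  0.08727551] -4.928100990375244 [-2.4921295   2.72505667 -1.3981065 ]
tcp rel disc centre 90.69759661919733 53.275505151212215 bin y -34.20993661425276
8 slide [0.07, 0.83, 1.21] rot [-8.0, 0.7, -0.0]
16 slide [0.15, 1.81, 2.29] rot [-15.9, 1.3, -0.0]
24 slide [0.25, 2.94, 3.23] rot [-23.9, 2.0, -0.0]
32 slide [0.35, 4.19, 4.0] rot [-31.9, 2.7, -0.0]
40 slide [0.47, 5.53, 4.58] rot [-39.9, 3.4, -0.0]
ex [-0.084 -0.996  0.   ]
```

>>> {"op": "servo_tool", "data": {"deltas": [{"slide": [0.03,0.38,0.65],"rot": [-4,0.3,0],"grip": 0.5},{"slide": [0.07,0.8,1.27],"rot": [-8,0.7,0],"grip": 0.5},{"slide": [0.11,1.25,1.85],"rot": [-12,1,0],"grip": 0.5},{"slide": [0.15,1.75,2.4],"rot": [-15.9,1.3,0],"grip": 0.5},{"slide": [0.2,2.26,2.9],"rot": [-19.9,1.7,0],"grip": 0.5}], "squeeze": 80}}

```text
clock: 7.3
eef_pos: [0.4813, 0.1241, 0.1165]
tcp_rot: [0.118, 0.726, 0.665, -0.129]
contact_force: [-3.4, -0.3, -3.2]
grip_width: 0.0078
finger_force: 78.9
```

```bash
python3 - <<'E'
from h import *
T=tool(); o=robot.get_obs(); print(T[:3,3],T[:3,2],o["contact_force"],o["torque"],o["grip_width"],o["finger_force"],o["qpos"])
c=cam("scene"); im=c["color"][170:250,250:350,::-1]; cv2.imwrite("pics/s2.png",cv2.resize(im,None,fx=6,fy=6,interpolation=cv2.INTER_CUBIC))
E
```

```text
[0.48130985 0.12405467 0.1164916 ] [-0.0293932  -0.34305898 -0.93885386] [-3.44730528 -0.28003298 -3.24253422] [ 0.25490339  0.75520342 -0.08348298] 0.007848425093503364 78.9349615573883 [ 0.21967853  0.62272638  1.76838194 -0.43007017  0.90702699  0.60009442]
```

View pics/s2.png

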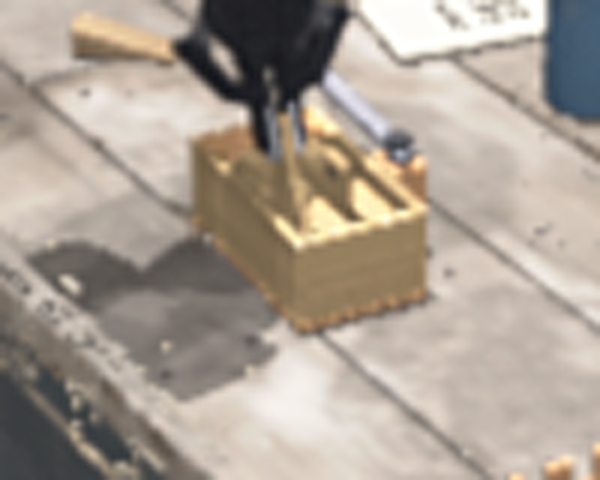

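The scene crop shows the tab at (290,130) gripped and the square end rising out of the pocket at (295,210). I'll continue to 40°.

>>> {"op": "servo_tool", "data": {"deltas": [{"slide": [0.05,0.5,0.45],"rot": [-4,0.3,0],"grip": 0.5},{"slide": [0.1,1.02,0.86],"rot": [-8,0.7,0],"grip": 0.5},{"slide": [0.15,1.57,1.22],"rot": [-12,1,0],"grip": 0.5},{"slide": [0.2,2.12,1.53],"rot": [-15.9,1.3,0],"grip": 0.5},{"slide": [0.25,2.7,1.8],"rot": [-19.9,1.7,0],"grip": 0.5}]}}

```text
clock: 7.85
eef_pos: [0.4838, 0.151, 0.1341]
tcp_rot: [0.231, 0.693, 0.635, -0.252]
contact_force: [-2.6, -1.1, -1.0]
grip_width: 0.008
finger_force: 79.2
```

>>> {"op": "servo_tool", "data": {"deltas": [{"slide": [-0.04,-0.5,0],"rot": [0,0,0],"grip": 0.5},{"slide": [-0.08,-1,0],"rot": [0,0,0],"grip": 0.5},{"slide": [-0.13,-1.5,0.1],"rot": [0,0,0],"grip": 0.5},{"slide": [-0.13,-1.5,0.1],"rot": [0,0,0],"grip": 0.5},{"slide": [-0.13,-1.5,0.1],"rot": [0,0,0],"grip": 0.5}]}}

```text
clock: 8.35
eef_pos: [0.4825, 0.1349, 0.1349]
tcp_rot: [0.231, 0.693, 0.635, -0.252]
contact_force: [-4.1, -0.2, -1.0]
grip_width: 0.0079
finger_force: 79.3
```

```bash
python3 - <<'E'
from h import *
T=tool(); o=robot.get_obs(); print(T[:3,3],T[:3,2],o["contact_force"],o["torque"],o["grip_width"],o["finger_force"],o["qpos"])
E
```

```text
[0.48248378 0.13493393 0.1348937 ] [-0.05655414 -0.63999883 -0.7662918 ] [-4.10289764 -0.23744915 -0.95280087] [ 0.50973731  0.77562727 -0.27627951] 0.007859614868172068 79.34091210365295 [ 0.38150605  0.72219877  1.64237097 -0.65582182  1.22122853  0.84171412]
```

>>> {"op": "servo_tool", "data": {"deltas": [{"slide": [-0.1,-1.53,1.35],"rot": [0,0,0],"grip": 0.5},{"slide": [-0.25,-3.05,2.7],"rot": [0,0,0],"grip": 0.5},{"slide": [-0.4,-4.6,4.2],"rot": [0,0,0],"grip": 0.5},{"slide": [-0.5,-6.1,6],"rot": [0,0,0],"grip": 0.5},{"slide": [-0.65,-7.6,8],"rot": [0,0,0],"grip": 0.5}]}}

```text
clock: 8.85
eef_pos: [0.4777, 0.0582, 0.2164]
tcp_rot: [0.233, 0.693, 0.635, -0.251]
contact_force: [-0.2, -0.5, -1.6]
grip_width: 0.0079
finger_force: 79.3
```

>>> {"op": "servo_tool", "data": {"deltas": [{"slide": [0,-1,2.5],"rot": [0,0,0],"grip": 0.5},{"slide": [0,-2,5],"rot": [0,0,0],"grip": 0.5},{"slide": [0,-4,7],"rot": [0,0,0],"grip": 0.5},{"slide": [0,-6,8],"rot": [0,0,0],"grip": 0.5},{"slide": [0,-8,8],"rot": [0,0,0],"grip": 0.5}]}}

```text
clock: 9.35
eef_pos: [0.4788, -0.0222, 0.2985]
tcp_rot: [0.235, 0.693, 0.634, -0.249]
contact_force: [-0.1, -0.4, -1.6]
grip_width: 0.008
finger_force: 79.2
```

```bash
cat > rackfit.py <<'E'
from h import *
def rackfit(W,box=((.35,.65),(-.45,-.08)),g=None):
    "rack pose from dowel tops (6 x 2 grid) and board rectangle, mm/deg"
    m=boundary(W,.006,.018,box); P=W[m][:,:2]*1000
    r=cv2.minAreaRect(P.astype(np.float32)) if g is None else None
    p=np.array(g if g is not None else [*np.median(P,axis=0),np.radians(-91.7)])
    L,B=150,122
    for it in range(30):
        q,_=sdf(P,p[:2],p[2],L,B); A=[];b=[]
        for ax,(l,w) in enumerate(((B,L),(L,B))):
            pass
        for s in np.arange(-L/2+8,L/2-8,6):
            t=q[np.abs(q[:,0]-s)<3]
            if len(t)>8:
                for sg in(-1,1):
                    r=sg*np.percentile(sg*t[:,1],99)-sg*B/2
                    if abs(r)<25: A.append([0,1,s]);b.append(r)
        for s in np.arange(-B/2+8,B/2-8,6):
            t=q[np.abs(q[:,1]-s)<3]
            if len(t)>8:
                for sg in(-1,1):
                    r=sg*np.percentile(sg*t[:,0],99)-sg*L/2
                    if abs(r)<25: A.append([1,0,-s]);b.append(r)
        A=np.array(A);b=np.array(b)
        s=least_squares(lambda x:A@x-b,[0,0,0],loss='soft_l1',f_scale=1.5).x
        ca,sa=np.cos(p[2]),np.sin(p[2]); p[:2]+=np.array([[ca,-sa],[sa,ca]])@s[:2]; p[2]+=s[2]
    # dowels: fit 12 points by nearest assignment
    m=boundary(W,.05,.068,box); D=W[m][:,:2]*1000
    G=np.array([[x,y+k] for x in(-40,40) for y in(-36,0,36) for k in(-13,13)],float)
    def f(x):
        ca,sa=np.cos(x[2]),np.sin(x[2]); M=G@np.array([[ca,sa],[-sa,ca]])+x[:2]
        return np.linalg.norm(D[:,None]-M[None],axis=2).min(1)
    d=least_squares(f,p,loss='soft_l1',f_scale=2)
    return p[:2].round(1),np.degrees(p[2]).round(2),np.median(abs(A@s-b)).round(2),"dowels",len(D),d.x[:2].round(1),np.degrees(d.x[2]).round(2)
E
python3 - <<'E'
from rackfit import *
o=robot.get_obs(); T=tool(); print(T[:3,3],T[:3,2],o["contact_force"],o["torque"],o["grip_width"],o["finger_force"],o["qpos"])
z=np.load("w1.npz"); print("w1",rackfit(z["W"]))
print("top old",rackfit(cloud(np.load("top1.npz"))))
c=cam("top"); print("top",rackfit(cloud(c)))
save("t4",c); c=cam("scene"); save("s4",c); cv2.imwrite("pics/s4c.png",cv2.resize(c["color"][130:310,220:420,::-1],None,fx=3,fy=3))
E
```

```text
[ 0.47875622 -0.02215153  0.2984872 ] [-0.04700196 -0.64134689 -0.76581002] [-0.0969091  -0.44314627 -1.61704607] [ 0.47436733 -0.00067188  0.01724138] 0.008019230308466562 79.21785950660706 [ 0.10402952  0.39624955  1.70668484 -0.72296014  1.27564898  0.49681901]
w1 (array([ 484.4, -266. ]), np.float64(-91.68), np.float64(1.71), 'dowels', 608, array([ 484.6, -265. ]), np.float64(-91.68))
top old (array([ 480.9, -264. ]), np.float64(-93.85), np.float64(3.03), 'dowels', 82, array([ 480.5, -264.5]), np.float64(-91.52))
top (array([ 480.7, -264.6]), np.float64(-91.38), np.float64(2.86), 'dowels', 79, array([ 480.5, -264.7]), np.float64(-91.57))
```

View pics/s4c.png

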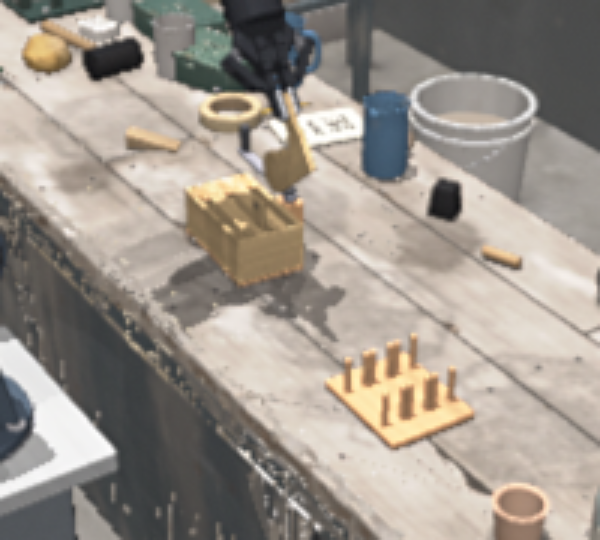

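The scene crop shows the template free of the bin and held tilted at about (290,150). The rack is undisturbed at (400,390). Now I'll level it and carry it over.

>>> {"op": "servo_tool", "data": {"deltas": [{"slide": [-0.5,-3,0],"rot": [8,-0.7,0],"grip": 0.5},{"slide": [-1,-6,0],"rot": [16,-1.3,0],"grip": 0.5},{"slide": [-1.5,-9,0],"rot": [24,-2,0],"grip": 0.5},{"slide": [-2,-12,0],"rot": [32,-2.7,0],"grip": 0.5},{"slide": [-2.5,-15,0],"rot": [39.9,-3.4,0],"grip": 0.5}]}}

```text
clock: 9.95
eef_pos: [0.4516, -0.1718, 0.2967]
tcp_rot: [0.001, 0.736, 0.677, 0.003]
contact_force: [-0.6, 0.4, -2.0]
grip_width: 0.0078
finger_force: 79.2
```

>>> {"op": "servo_tool", "data": {"deltas": [{"slide": [-0.3,-3,0],"rot": [0,0,1],"grip": 0.5},{"slide": [-0.6,-6,0],"rot": [0,0,2],"grip": 0.5},{"slide": [-0.7,-9,0],"rot": [0,0,3],"grip": 0.5},{"slide": [-0.7,-12,0],"rot": [0,0,3.2],"grip": 0.5},{"slide": [-0.7,-14,0],"rot": [0,0,3.2],"grip": 0.5}]}}

```text
clock: 10.45
eef_pos: [0.4442, -0.3131, 0.2954]
tcp_rot: [0.001, 0.718, 0.696, -0.001]
contact_force: [-0.4, -1.2, -1.6]
grip_width: 0.0078
finger_force: 79.2
```

```bash
python3 - <<'E'
from rackfit import *
c,W,T=wrist(); np.savez("w5.npz",W=W,color=c["color"]); save("w5",c); o=robot.get_obs(); print(T[:3,3],T[:3,2],yaw(T),o["torque"],o["qpos"])
print("top",rackfit(cloud(cam("top"))))
try: print("w",rackfit(W))
except Exception as e: print(e)
E
```

```text
[ 0.44415764 -0.31310433  0.29542329] [ 1.26192116e-04 -1.96072220e-03 -9.99998070e-01] -1.813557993822768 [-0.22551168 -0.06013857 -0.03701854] [-0.82117633  0.3546603   1.56640204 -0.00275274  1.21643749 -0.78746929]
top (array([ 482.4, -264.4]), np.float64(-89.79), np.float64(3.2), 'dowels', 71, array([ 480.8, -264.5]), np.float64(-91.67))
w (array([ 483.5, -267.5]), np.float64(-91.81), np.float64(1.46), 'dowels', 524, array([ 483.2, -267.4]), np.float64(-91.73))
```

View pics/w5.png

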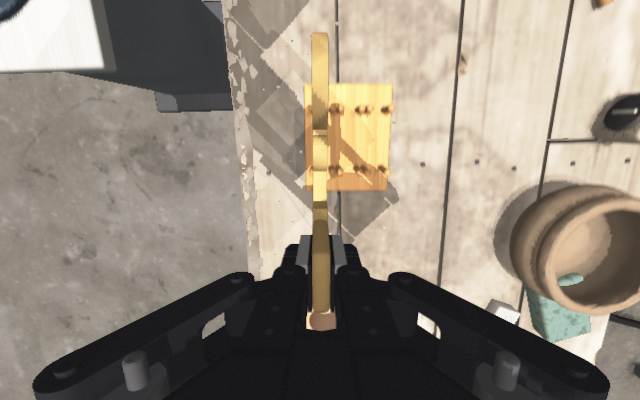

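The wrist view shows the template hanging straight down the picture (disc end at (320,35), tab at (322,320)), with the rack behind it at (348,135). I'll measure the held template against the rack.

```bash
cat > held.py <<'E'
from h import *
def held(W,T):
    "held template in cloud: points near tool plane. tool-frame line along tool x"
    P=(W.reshape(-1,3)-T[:3,3])@T[:3,:3]*1000
    m=(np.abs(P[:,1])<12)&(P[:,2]>-12)&(P[:,2]<90)&(np.abs(P[:,0])<180); P=P[m]
    s=np.sign(np.median(P[:,0])) ; P=P*[s,1,1]   # +x toward the disc end
    far=P[P[:,0]>25]
    m=(far[:,2]<60)
    v=np.polyfit(far[m][:,0],far[m][:,1],1)
    print("sign",s,"n",len(far),"y=a x+b: slope deg",np.degrees(np.arctan(v[0])).round(2),"y at mid(47)",np.polyval(v,47).round(2),"max x",np.percentile(far[:,0],99.5).round(1))
    for a in range(25,130,10):
        t=far[(far[:,0]>=a)&(far[:,0]<a+10)]
        if len(t)>5: print(a+5,"top z(min)",np.percentile(t[:,2],3).round(1),"n",len(t),"y",np.percentile(t[:,1],[3,97]).round(1))
E
python3 - <<'E'
from held import *
W=np.load("w5.npz")["W"]; T=tool(); held(W,T)
E
```

```text
sign 1.0 n 2552 y=a x+b: slope deg -0.03 y at mid(47) -0.09 max x 113.4
30 top z(min) 41.8 n 221 y [-4.1  4. ]
40 top z(min) 32.0 n 201 y [-4.1  3.9]
50 top z(min) 31.1 n 285 y [-4.3  4.3]
60 top z(min) 34.9 n 271 y [-4.6  3.8]
70 top z(min) 28.4 n 304 y [-4.2  4.1]
80 top z(min) 24.7 n 355 y [-4.  4.]
90 top z(min) 24.2 n 370 y [-4.4  4.3]
100 top z(min) 25.6 n 342 y [-4.4  4.3]
110 top z(min) 30.6 n 203 y [-4.5  3.8]
```

>>> {"op": "servo_tool", "data": {"deltas": [{"slide": [0.17,0,-3],"rot": [0,0,0],"grip": 0.5},{"slide": [0.17,0,-6],"rot": [0,0,0],"grip": 0.5},{"slide": [0.17,0,-9],"rot": [0,0,0],"grip": 0.5},{"slide": [0.17,0,-12],"rot": [0,0,0],"grip": 0.5},{"slide": [0.17,0,-13.5],"rot": [0,0,0],"grip": 0.5}]}}

```text
clock: 11.05
eef_pos: [0.4451, -0.3077, 0.1575]
tcp_rot: [-0.003, 0.717, 0.697, 0.0]
contact_force: [-0.6, -0.1, -0.6]
grip_width: 0.0077
finger_force: 79.1
```

```bash
python3 - <<'E'
from held import *; from rackfit import *
c,W,T=wrist(); np.savez("w6.npz",W=W,color=c["color"]); save("w6",c); print(T[:3,3],yaw(T)); held(W,T)
print(rackfit(W,g=[483.3,-267.4,np.radians(-91.75)]))
# dowels near the place in tool frame
P=(W.reshape(-1,3)-T[:3,3])@T[:3,:3]*1000; z=W.reshape(-1,3)[:,2]
for x0 in(7,87):
  for sg in(-1,1):
    m=(np.abs(P[:,0]-x0)<12)&(np.abs(P[:,1]-sg*13)<8)&(z>.045)&(z<.066); Q=P[m]
    if len(Q)>4: print(x0,sg,len(Q),Q.mean(0).round(1),np.percentile(Q[:,1],[3,97]).round(1))
E
```

```text
[ 0.44512822 -0.30771713  0.15749409] -1.6519562799114047
sign 1.0 n 2535 y=a x+b: slope deg 0.06 y at mid(47) 0.38 max x 113.1
30 top z(min) 42.1 n 213 y [-3.7  4.5]
40 top z(min) 32.7 n 205 y [-3.6  4.3]
50 top z(min) 31.6 n 280 y [-3.9  4.8]
60 top z(min) 34.9 n 266 y [-4.1  4.3]
70 top z(min) 28.1 n 318 y [-3.7  4.6]
80 top z(min) 25.0 n 343 y [-3.5  4.5]
90 top z(min) 24.4 n 372 y [-3.9  4.9]
100 top z(min) 25.8 n 338 y [-3.9  4.9]
110 top z(min) 31.2 n 200 y [-4.   4.4]
(array([ 483.6, -267.2]), np.float64(-91.79), np.float64(1.98), 'dowels', 1430, array([ 483.3, -267.1]), np.float64(-91.75))
7 -1 117 [  2.3 -10.6 100.4] [-14.5  -7. ]
7 1 130 [  2.2  15.2 100.4] [10.9 20.8]
87 -1 124 [ 80.4 -10.5  99.3] [-14.4  -6.6]
87 1 128 [80.4 15.2 99.3] [11.2 20.8]
```

View pics/w6.png

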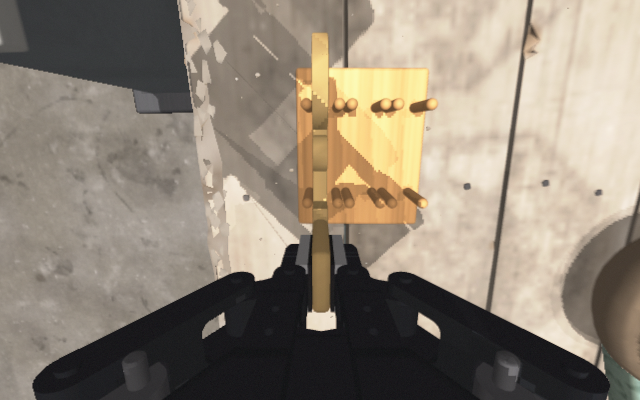

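The template (x≈320) lies between the first dowel pair columns (307 and 338). It needs about 1.3 mm in +x and -5.5 mm in y, then lowering.

>>> {"op": "servo_tool", "data": {"deltas": [{"slide": [0.13,-0.55,0],"rot": [0,0,0],"grip": 0.5},{"slide": [0.13,-0.55,0],"rot": [0,0,0],"grip": 0.5},{"slide": [0.13,-0.55,-1],"rot": [0,0,0],"grip": 0.5},{"slide": [0.13,-0.55,-2],"rot": [0,0,0],"grip": 0.5},{"slide": [0.13,-0.55,-3],"rot": [0,0,0],"grip": 0.5}]}}

```text
clock: 11.6
eef_pos: [0.4475, -0.3154, 0.1292]
tcp_rot: [-0.0, 0.718, 0.696, 0.001]
contact_force: [-0.6, -0.2, -2.0]
grip_width: 0.0077
finger_force: 79.2
```

>>> {"op": "servo_tool", "data": {"deltas": [{"slide": [0,0,-0.7],"rot": [0,0,0],"grip": 0.5},{"slide": [0,0,-1.4],"rot": [0,0,0],"grip": 0.5},{"slide": [0,0,-2.1],"rot": [0,0,0],"grip": 0.5},{"slide": [0,0,-2.7],"rot": [0,0,0],"grip": 0.5},{"slide": [0,0,-3],"rot": [0,0,0],"grip": 0.5}]}}

```text
clock: 12.1
eef_pos: [0.4473, -0.3153, 0.0988]
tcp_rot: [-0.001, 0.718, 0.696, 0.001]
contact_force: [0.8, -0.3, -1.6]
grip_width: 0.0079
finger_force: 79.2
```

>>> {"op": "servo_tool", "data": {"deltas": [{"slide": [0,0,-0.15],"rot": [0,0,0],"grip": 0.5},{"slide": [0,0,-0.3],"rot": [0,0,0],"grip": 0.5},{"slide": [0,0,-0.4],"rot": [0,0,0],"grip": 0.5},{"slide": [0,0,-0.5],"rot": [0,0,0],"grip": 0.5},{"slide": [0,0,-0.5],"rot": [0,0,0],"grip": 0.5}]}}

```text
clock: 12.6
eef_pos: [0.4476, -0.3155, 0.0947]
tcp_rot: [-0.001, 0.718, 0.696, 0.001]
contact_force: [0.6, -0.7, -1.2]
grip_width: 0.0079
finger_force: 79.2
```

>>> {"op": "servo_tool", "data": {"deltas": [{"slide": [0,0,-0.08],"rot": [0,0,0],"grip": 0.5},{"slide": [0,0,-0.16],"rot": [0,0,0],"grip": 0.5},{"slide": [0,0,-0.16],"rot": [0,0,0],"grip": 0.5},{"slide": [0,0,-0.16],"rot": [0,0,0],"grip": 0.5},{"slide": [0,0,-0.16],"rot": [0,0,0],"grip": 0.5}]}}

```text
clock: 13.1
eef_pos: [0.4476, -0.3155, 0.093]
tcp_rot: [-0.001, 0.718, 0.696, 0.001]
contact_force: [0.4, -0.2, -1.6]
grip_width: 0.0078
finger_force: 79.2
```

>>> {"op": "servo_tool", "data": {"deltas": [{"slide": [0,0,-0.08],"rot": [0,0,0],"grip": 0.5},{"slide": [0,0,-0.15],"rot": [0,0,0],"grip": 0.5},{"slide": [0,0,-0.15],"rot": [0,0,0],"grip": 0.5},{"slide": [0,0,-0.15],"rot": [0,0,0],"grip": 0.5},{"slide": [0,0,-0.15],"rot": [0,0,0],"grip": 0.5}]}}

```text
clock: 13.6
eef_pos: [0.4477, -0.3156, 0.0927]
tcp_rot: [-0.0, 0.718, 0.696, 0.001]
contact_force: [-1.3, 1.4, 7.0]
grip_width: 0.0077
finger_force: 80.6
```

Contact. I'll release slowly and rise.

>>> {"op": "servo_tool", "data": {"deltas": [{"slide": [0,0,0.03],"rot": [0,0,0],"grip": 1.2},{"slide": [0,0,0.03],"rot": [0,0,0],"grip": 1.8},{"slide": [0,0,0.03],"rot": [0,0,0],"grip": 2.4},{"slide": [0,0,0.03],"rot": [0,0,0],"grip": 2.4},{"slide": [0,0,0.03],"rot": [0,0,0],"grip": 2.4}]}}

```text
clock: 14.1
eef_pos: [0.4475, -0.3154, 0.0916]
tcp_rot: [-0.001, 0.718, 0.696, 0.001]
contact_force: [1.0, 0.2, -0.3]
grip_width: 0.0239
finger_force: 0.0
```

>>> {"op": "servo_tool", "data": {"deltas": [{"slide": [0,0,2],"rot": [0,0,0],"grip": 2.4},{"slide": [0,0,5],"rot": [0,0,0],"grip": 2.4},{"slide": [0,0,9],"rot": [0,0,0],"grip": 2.4},{"slide": [0,0,13],"rot": [0,0,0],"grip": 2.4},{"slide": [0,0,17],"rot": [0,0,0],"grip": 2.4}]}}

```text
clock: 14.6
eef_pos: [0.4472, -0.3152, 0.2631]
tcp_rot: [-0.001, 0.718, 0.696, 0.001]
contact_force: [1.5, -0.4, -0.3]
grip_width: 0.0235
finger_force: 0.0
```

```bash
python3 - <<'E'
from rackfit import *
c,W,T=wrist(); np.savez("w7.npz",W=W,color=c["color"]); save("w7",c); print(T[:3,3],yaw(T))
print(rackfit(W,g=[483.3,-267.4,np.radians(-91.75)]))
m=boundary(W,.105,.13,((.40,.56),(-.40,-.2))); P=W[m]*1000; print("tab",len(P),P.mean(0),cv2.minAreaRect(P[:,:2].astype(np.float32)))
m=boundary(W,.062,.075,((.42,.475),(-.27,-.18))); P=W[m]*1000; print("disc top",len(P),P.mean(0),P.max(0))
E
```

```text
[ 0.44724387 -0.31515973  0.26310013] -1.728575168631739
(array([ 483.5, -267.5]), np.float64(-91.68), np.float64(1.9), 'dowels', 1271, array([ 480.3, -267.1]), np.float64(-90.69))
tab 259 [ 449.49360387 -317.63726514  114.61466147] ((449.5166931152344, -318.6685485839844), (30.289953231811523, 8.222681999206543), 88.45772552490234)
disc top 261 [ 450.91782974 -228.19926073   65.72078982] [ 471.06237934 -210.81313334   69.53551633]
```

View pics/w7.png

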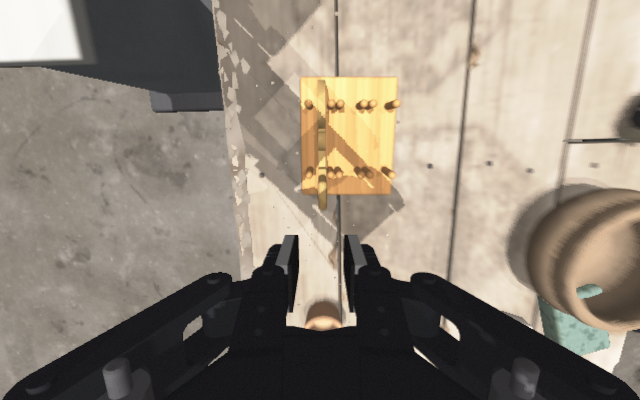

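The first template stands upright between its dowels, at (322,140). The rest of the rack is unmoved. Back to the bin for the second.

>>> {"op": "servo_tool", "data": {"deltas": [{"slide": [0.7,4,1],"rot": [0,0,0],"grip": 2.6},{"slide": [1.4,8,1],"rot": [0,0,0],"grip": 2.6},{"slide": [2.1,12,1],"rot": [0,0,0],"grip": 2.6},{"slide": [2.8,16,1],"rot": [0,0,0],"grip": 2.6},{"slide": [3.5,20,1],"rot": [0,0,0],"grip": 2.6}]}}

```text
clock: 15.15
eef_pos: [0.4824, -0.1139, 0.2716]
tcp_rot: [-0.001, 0.718, 0.696, 0.001]
contact_force: [0.2, 0.0, -0.1]
grip_width: 0.0258
finger_force: 0.0
```

>>> {"op": "servo_tool", "data": {"deltas": [{"slide": [0.8,5,0],"rot": [0,0,-0.8],"grip": 2.6},{"slide": [1.6,10,0],"rot": [0,0,-1.6],"grip": 2.6},{"slide": [2.4,15,0],"rot": [0,0,-2.4],"grip": 2.6},{"slide": [3,19,0],"rot": [0,0,-3.1],"grip": 2.6},{"slide": [3,21.5,0],"rot": [0,0,-3.1],"grip": 2.6}]}}

```text
clock: 15.65
eef_pos: [0.5127, 0.1026, 0.2715]
tcp_rot: [-0.001, 0.735, 0.678, 0.001]
contact_force: [0.1, 0.8, -0.2]
grip_width: 0.0259
finger_force: 0.0
```

>>> {"op": "servo_tool", "data": {"deltas": [{"slide": [0,0,0],"rot": [0,0,0],"grip": 2.6},{"slide": [0,0,0],"rot": [0,0,0],"grip": 2.6},{"slide": [0,0,0],"rot": [0,0,0],"grip": 2.6},{"slide": [0,0,0],"rot": [0,0,0],"grip": 2.6},{"slide": [0,0,0],"rot": [0,0,0],"grip": 2.6}]}}

```text
clock: 16.15
eef_pos: [0.5127, 0.0984, 0.2718]
tcp_rot: [-0.001, 0.737, 0.676, 0.001]
contact_force: [0.2, 0.2, -0.2]
grip_width: 0.0262
finger_force: 0.0
```

```bash
python3 - <<'E'
from h import *
c,W,T=wrist(); print(T[:3,3],yaw(T))
for x0,x1 in((.462,.49),(.495,.53)):
    m=boundary(W,.1,.12,((x0,x1),(.06,.14))); P=W[m]*1000
    if len(P)>5: print("tab",len(P),P.mean(0).round(1),cv2.minAreaRect(P[:,:2].astype(np.float32)))
m=boundary(W,.08,.1,((.57,.63),(.13,.30)));P=W[m][:,:2]*1000
if len(P)>5: v=cv2.fitLine(P.astype(np.float32),cv2.DIST_HUBER,0,.01,.01).ravel(); print("bar",len(P),v,np.degrees(np.arctan2(v[1],v[0])))
E
```

```text
[0.51266322 0.09838366 0.27178514] -4.937193132964137
tab 227 [512.5  99.7 108.7] ((512.0498046875, 99.28861999511719), (28.590797424316406, 8.6510009765625), 85.14450073242188)
bar 2336 [1.0064433e-01 9.9492246e-01 5.8879797e+02 2.0420229e+02] 84.223724
```

>>> {"op": "servo_tool", "data": {"deltas": [{"slide": [0,0.1,-4],"rot": [0,0,0],"grip": 2.6},{"slide": [0,0.1,-8],"rot": [0,0,0],"grip": 2.6},{"slide": [0,0.1,-12],"rot": [0,0,0],"grip": 2.6},{"slide": [0,0.1,-16],"rot": [0,0,0],"grip": 2.6},{"slide": [0,0.1,-18.5],"rot": [0,0,0],"grip": 2.6}]}}

```text
clock: 16.7
eef_pos: [0.5114, 0.0999, 0.0843]
tcp_rot: [-0.002, 0.737, 0.676, -0.001]
contact_force: [-0.5, 0.2, 1.1]
grip_width: 0.0261
finger_force: 0.0
```

>>> {"op": "servo_tool", "data": {"deltas": [{"slide": [0,0,0],"rot": [0,0,0],"grip": 2.6},{"slide": [0,0,0],"rot": [0,0,0],"grip": 0.5},{"slide": [0,0,0],"rot": [0,0,0],"grip": 0.5},{"slide": [0,0,0],"rot": [0,0,0],"grip": 0.5},{"slide": [0,0,0],"rot": [0,0,0],"grip": 0.5}], "squeeze": 60}}

```text
clock: 17.2
eef_pos: [0.5133, 0.1005, 0.088]
tcp_rot: [0.0, 0.736, 0.677, 0.002]
contact_force: [-0.1, -0.9, -1.1]
grip_width: 0.0081
finger_force: 59.8
```

```bash
python3 - <<'E'
from arc import *
T=tool(); print(T[:3,3],yaw(T),robot.get_obs()["contact_force"]); plan(T[:3,3],step=4,n=10)
E
```

```text
[0.51328186 0.10054462 0.08803558] -4.8228412567468615 [-0.11349823 -0.93480468 -1.05046213]
tcp rel disc centre 89.11854058524449 54.03557957080291 bin y 0.04939862123124828
4 slide [0.03, 0.4, 0.61] rot [-4.0, 0.3, -0.0]
8 slide [0.07, 0.84, 1.19] rot [-8.0, 0.7, -0.0]
12 slide [0.11, 1.31, 1.73] rot [-12.0, 1.0, -0.0]
16 slide [0.15, 1.83, 2.25] rot [-15.9, 1.3, -0.0]
20 slide [0.2, 2.38, 2.72] rot [-19.9, 1.7, -0.0]
24 slide [0.25, 2.96, 3.16] rot [-23.9, 2.0, -0.0]
28 slide [0.3, 3.57, 3.55] rot [-27.9, 2.4, -0.0]
32 slide [0.36, 4.2, 3.9] rot [-31.9, 2.7, -0.0]
36 slide [0.41, 4.86, 4.21] rot [-35.9, 3.0, -0.0]
40 slide [0.47, 5.54, 4.46] rot [-39.9, 3.4, -0.0]
ex [-0.084 -0.996  0.   ]
```

>>> {"op": "servo_tool", "data": {"deltas": [{"slide": [0.03,0.37,0.65],"rot": [-4,0.3,0],"grip": 0.5},{"slide": [0.07,0.78,1.25],"rot": [-8,0.7,0],"grip": 0.5},{"slide": [0.11,1.22,1.82],"rot": [-12,1,0],"grip": 0.5},{"slide": [0.15,1.72,2.36],"rot": [-15.9,1.3,0],"grip": 0.5},{"slide": [0.2,2.24,2.85],"rot": [-19.9,1.7,0],"grip": 0.5}], "squeeze": 80}}

```text
clock: 17.7
eef_pos: [0.5149, 0.1233, 0.1166]
tcp_rot: [0.118, 0.725, 0.666, -0.127]
contact_force: [-0.2, -0.2, -2.7]
grip_width: 0.0077
finger_force: 79.4
```

>>> {"op": "servo_tool", "data": {"deltas": [{"slide": [0.05,0.5,0.45],"rot": [-4,0.3,0],"grip": 0.5},{"slide": [0.1,1.02,0.84],"rot": [-8,0.7,0],"grip": 0.5},{"slide": [0.15,1.55,1.2],"rot": [-12,1,0],"grip": 0.5},{"slide": [0.2,2.1,1.5],"rot": [-15.9,1.3,0],"grip": 0.5},{"slide": [0.25,2.68,1.75],"rot": [-19.9,1.7,0],"grip": 0.5}]}}

```text
clock: 18.2
eef_pos: [0.5174, 0.1505, 0.1337]
tcp_rot: [0.231, 0.692, 0.636, -0.251]
contact_force: [0.4, 0.7, -1.2]
grip_width: 0.0076
finger_force: 79.4
```

>>> {"op": "servo_tool", "data": {"deltas": [{"slide": [-0.04,-0.5,0],"rot": [0,0,0],"grip": 0.5},{"slide": [-0.08,-1,0],"rot": [0,0,0],"grip": 0.5},{"slide": [-0.13,-1.5,0.1],"rot": [0,0,0],"grip": 0.5},{"slide": [-0.13,-1.5,0.1],"rot": [0,0,0],"grip": 0.5},{"slide": [-0.13,-1.5,0.1],"rot": [0,0,0],"grip": 0.5}]}}

```text
clock: 18.7
eef_pos: [0.5156, 0.1337, 0.1341]
tcp_rot: [0.23, 0.693, 0.636, -0.251]
contact_force: [-0.7, 0.1, -1.6]
grip_width: 0.008
finger_force: 79.5
```

>>> {"op": "servo_tool", "data": {"deltas": [{"slide": [-0.1,-1.53,1.35],"rot": [0,0,0],"grip": 0.5},{"slide": [-0.25,-3.05,2.7],"rot": [0,0,0],"grip": 0.5},{"slide": [-0.4,-4.6,4.2],"rot": [0,0,0],"grip": 0.5},{"slide": [-0.5,-6.1,6],"rot": [0,0,0],"grip": 0.5},{"slide": [-0.65,-7.6,8],"rot": [0,0,0],"grip": 0.5}]}}

```text
clock: 19.2
eef_pos: [0.5087, 0.0567, 0.2156]
tcp_rot: [0.23, 0.692, 0.636, -0.251]
contact_force: [0.9, -0.5, -0.6]
grip_width: 0.0077
finger_force: 79.5
```

>>> {"op": "servo_tool", "data": {"deltas": [{"slide": [0,-1,2.5],"rot": [0,0,0],"grip": 0.5},{"slide": [0,-2,5],"rot": [0,0,0],"grip": 0.5},{"slide": [0,-4,7],"rot": [0,0,0],"grip": 0.5},{"slide": [0,-6,8],"rot": [0,0,0],"grip": 0.5},{"slide": [0,-8,8],"rot": [0,0,0],"grip": 0.5}]}}

```text
clock: 19.7
eef_pos: [0.5092, -0.0232, 0.2971]
tcp_rot: [0.232, 0.693, 0.635, -0.25]
contact_force: [0.8, -0.1, -0.4]
grip_width: 0.0077
finger_force: 79.4
```

>>> {"op": "servo_tool", "data": {"deltas": [{"slide": [0.1,-3,0],"rot": [8,-0.7,0],"grip": 0.5},{"slide": [0.2,-6,0],"rot": [16,-1.3,0],"grip": 0.5},{"slide": [0.3,-9,0],"rot": [24,-2,0],"grip": 0.5},{"slide": [0.4,-12,0],"rot": [32,-2.7,0],"grip": 0.5},{"slide": [0.6,-15,0],"rot": [39.9,-3.4,0],"grip": 0.5}]}}

```text
clock: 20.2
eef_pos: [0.5138, -0.1732, 0.2963]
tcp_rot: [-0.001, 0.736, 0.677, 0.004]
contact_force: [1.0, 0.4, -2.3]
grip_width: 0.0079
finger_force: 79.3
```

>>> {"op": "servo_tool", "data": {"deltas": [{"slide": [0,-3,0],"rot": [0,0,1],"grip": 0.5},{"slide": [0,-6,0],"rot": [0,0,2],"grip": 0.5},{"slide": [0,-9,0],"rot": [0,0,3],"grip": 0.5},{"slide": [0,-12,0],"rot": [0,0,3.1],"grip": 0.5},{"slide": [0,-14,0],"rot": [0,0,3.1],"grip": 0.5}]}}

```text
clock: 20.7
eef_pos: [0.5134, -0.3141, 0.2948]
tcp_rot: [-0.001, 0.718, 0.696, 0.0]
contact_force: [0.7, 0.6, -0.8]
grip_width: 0.0081
finger_force: 79.4
```

>>> {"op": "servo_tool", "data": {"deltas": [{"slide": [0,0,0],"rot": [0,0,0],"grip": 0.5},{"slide": [0,0,0],"rot": [0,0,0],"grip": 0.5},{"slide": [0,0,0],"rot": [0,0,0],"grip": 0.5},{"slide": [0,0,0],"rot": [0,0,0],"grip": 0.5},{"slide": [0,0,0],"rot": [0,0,0],"grip": 0.5}]}}

```text
clock: 21.2
eef_pos: [0.5153, -0.3102, 0.2939]
tcp_rot: [-0.001, 0.717, 0.697, 0.001]
contact_force: [0.7, 0.0, -0.2]
grip_width: 0.0078
finger_force: 79.4
```

```bash
python3 - <<'E'
from held import *; from rackfit import *
c,W,T=wrist(); np.savez("w8.npz",W=W,color=c["color"]); save("w8",c); o=robot.get_obs(); print(T[:3,3],yaw(T),T[:3,2],o["qpos"]); held(W,T)
print(rackfit(W)); print("top",rackfit(cloud(cam("top"))))
m=boundary(W,.105,.13,((.40,.5),(-.40,-.2))); P=W[m]*1000
if len(P)>5: print("tab",len(P),P.mean(0),cv2.minAreaRect(P[:,:2].astype(np.float32)))
E
```

```text
[ 0.51534503 -0.31015177  0.29390978] -1.6392344572488249 [-3.90192898e-04  3.69116313e-03 -9.99993112e-01] [-0.72873572  0.44029773  1.4269054   0.00262695  1.27699397 -0.70071833]
sign 1.0 n 2533 y=a x+b: slope deg -0.0 y at mid(47) 0.74 max x 114.4
30 top z(min) 43.0 n 230 y [-3.7  5.1]
40 top z(min) 33.8 n 216 y [-3.5  4.9]
50 top z(min) 32.1 n 254 y [-3.3  4.8]
60 top z(min) 35.1 n 269 y [-3.5  4.9]
70 top z(min) 29.8 n 304 y [-3.3  5.1]
80 top z(min) 25.8 n 351 y [-3.5  5. ]
90 top z(min) 25.2 n 355 y [-3.4  4.9]
100 top z(min) 26.5 n 325 y [-3.4  4.9]
110 top z(min) 31.3 n 228 y [-3.5  4.9]
(array([ 484.2, -267.3]), np.float64(-91.68), np.float64(1.41), 'dowels', 1140, array([ 479.3, -267.3]), np.float64(-90.08))
top (array([ 500.1, -204.9]), np.float64(-114.76), np.float64(6.23), 'dowels', 89, array([ 500.2, -204.3]), np.float64(-110.88))
tab 238 [ 450.34018579 -317.85974822  113.85847959] ((449.45751953125, -318.49835205078125), (29.54470443725586, 9.30923843383789), 88.32975006103516)
```

View pics/w8.png

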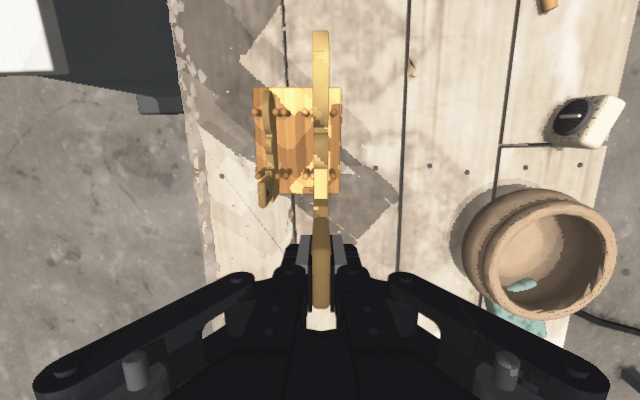

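The wrist view shows template 1 standing at (267,150), the second held (disc at (320,35)), and the rack unmoved.

>>> {"op": "servo_tool", "data": {"deltas": [{"slide": [0.37,-0.45,-3],"rot": [0,0,0],"grip": 0.5},{"slide": [0.37,-0.45,-6],"rot": [0,0,0],"grip": 0.5},{"slide": [0.37,-0.45,-9],"rot": [0,0,0],"grip": 0.5},{"slide": [0.37,-0.45,-12],"rot": [0,0,0],"grip": 0.5},{"slide": [0.37,-0.45,-13.6],"rot": [0,0,0],"grip": 0.5}]}}

```text
clock: 21.8
eef_pos: [0.5179, -0.3145, 0.1551]
tcp_rot: [-0.003, 0.718, 0.697, 0.001]
contact_force: [-0.1, -0.1, -1.1]
grip_width: 0.0074
finger_force: 79.3
```

>>> {"op": "servo_tool", "data": {"deltas": [{"slide": [0,0,0],"rot": [0,0,0],"grip": 0.5},{"slide": [0,0,0],"rot": [0,0,0],"grip": 0.5},{"slide": [0,0,0],"rot": [0,0,0],"grip": 0.5},{"slide": [0,0,0],"rot": [0,0,0],"grip": 0.5},{"slide": [0,0,0],"rot": [0,0,0],"grip": 0.5}]}}

```text
clock: 22.3
eef_pos: [0.5194, -0.3161, 0.1589]
tcp_rot: [-0.0, 0.718, 0.696, 0.001]
contact_force: [0.5, -0.3, -0.8]
grip_width: 0.0078
finger_force: 79.3
```

```bash
python3 - <<'E'
from held import *; from rackfit import *
c,W,T=wrist(); save("w9",c); print(T[:3,3],yaw(T)); held(W,T)
print(rackfit(W,g=[483.3,-267.4,np.radians(-91.75)]))
P=(W.reshape(-1,3)-T[:3,3])@T[:3,:3]*1000; z=W.reshape(-1,3)[:,2]
for x0 in(3,83):
  for sg in(-1,1):
    m=(np.abs(P[:,0]-x0)<12)&(np.abs(P[:,1]-sg*13)<7.5)&(z>.045)&(z<.066); Q=P[m]
    if len(Q)>4: print(x0,sg,len(Q),Q.mean(0).round(1),np.percentile(Q[:,1],[3,97]).round(1))
E
```

```text
[ 0.51942482 -0.31614245  0.15893703] -1.7224775915942843
sign 1.0 n 2536 y=a x+b: slope deg -0.01 y at mid(47) 0.75 max x 114.3
30 top z(min) 42.8 n 236 y [-3.7  5.2]
40 top z(min) 33.7 n 212 y [-3.5  5. ]
50 top z(min) 32.2 n 254 y [-3.3  4.8]
60 top z(min) 34.9 n 268 y [-3.5  4.9]
70 top z(min) 29.8 n 309 y [-3.3  5.1]
80 top z(min) 25.9 n 348 y [-3.5  5. ]
90 top z(min) 25.3 n 352 y [-3.4  4.9]
100 top z(min) 26.6 n 325 y [-3.4  4.9]
110 top z(min) 31.4 n 230 y [-3.5  4.9]
(array([ 484.3, -267.8]), np.float64(-91.68), np.float64(1.53), 'dowels', 3370, array([ 480.2, -267.7]), np.float64(-89.96))
3 -1 135 [  8.5 -14.5 102. ] [-20.4  -9.8]
3 1 114 [  8.5  11.7 101.6] [ 8.1 15.7]
83 -1 147 [ 86.6 -14.4 101. ] [-20.3  -9.9]
83 1 127 [ 86.6  11.8 100.8] [ 8.1 15.9]
```

>>> {"op": "servo_tool", "data": {"deltas": [{"slide": [-0.14,0.05,0],"rot": [0,0,0],"grip": 0.5},{"slide": [-0.14,0.05,0],"rot": [0,0,0],"grip": 0.5},{"slide": [-0.14,0.05,-1],"rot": [0,0,0],"grip": 0.5},{"slide": [-0.14,0.05,-2],"rot": [0,0,0],"grip": 0.5},{"slide": [-0.14,0.05,-3],"rot": [0,0,0],"grip": 0.5}]}}

```text
clock: 22.85
eef_pos: [0.5172, -0.315, 0.1265]
tcp_rot: [-0.002, 0.718, 0.696, 0.001]
contact_force: [-0.6, -0.4, -1.2]
grip_width: 0.0075
finger_force: 79.4
```

>>> {"op": "servo_tool", "data": {"deltas": [{"slide": [0,0,-0.7],"rot": [0,0,0],"grip": 0.5},{"slide": [0,0,-1.4],"rot": [0,0,0],"grip": 0.5},{"slide": [0,0,-2.1],"rot": [0,0,0],"grip": 0.5},{"slide": [0,0,-2.8],"rot": [0,0,0],"grip": 0.5},{"slide": [0,0,-3.3],"rot": [0,0,0],"grip": 0.5}]}}

```text
clock: 23.35
eef_pos: [0.5174, -0.3152, 0.0941]
tcp_rot: [-0.002, 0.718, 0.696, 0.001]
contact_force: [0.8, 0.2, -1.4]
grip_width: 0.0082
finger_force: 79.4
```

>>> {"op": "servo_tool", "data": {"deltas": [{"slide": [0,0,-0.08],"rot": [0,0,0],"grip": 0.5},{"slide": [0,0,-0.16],"rot": [0,0,0],"grip": 0.5},{"slide": [0,0,-0.16],"rot": [0,0,0],"grip": 0.5},{"slide": [0,0,-0.16],"rot": [0,0,0],"grip": 0.5},{"slide": [0,0,-0.16],"rot": [0,0,0],"grip": 0.5}]}}

```text
clock: 23.85
eef_pos: [0.5177, -0.3154, 0.0935]
tcp_rot: [-0.001, 0.718, 0.696, 0.001]
contact_force: [-0.6, -0.4, -0.6]
grip_width: 0.0079
finger_force: 79.6
```

>>> {"op": "servo_tool", "data": {"deltas": [{"slide": [0,0,-0.07],"rot": [0,0,0],"grip": 0.5},{"slide": [0,0,-0.07],"rot": [0,0,0],"grip": 0.5},{"slide": [0,0,-0.07],"rot": [0,0,0],"grip": 0.5},{"slide": [0,0,-0.07],"rot": [0,0,0],"grip": 0.5},{"slide": [0,0,-0.07],"rot": [0,0,0],"grip": 0.5}]}}

```text
clock: 24.35
eef_pos: [0.5177, -0.3154, 0.0934]
tcp_rot: [-0.001, 0.718, 0.696, 0.001]
contact_force: [-1.3, 0.7, 5.6]
grip_width: 0.0077
finger_force: 80.5
```

>>> {"op": "servo_tool", "data": {"deltas": [{"slide": [0,0,0.03],"rot": [0,0,0],"grip": 1.2},{"slide": [0,0,0.03],"rot": [0,0,0],"grip": 1.8},{"slide": [0,0,0.03],"rot": [0,0,0],"grip": 2.4},{"slide": [0,0,0.03],"rot": [0,0,0],"grip": 2.4},{"slide": [0,0,0.03],"rot": [0,0,0],"grip": 2.4}]}}

```text
clock: 24.85
eef_pos: [0.5175, -0.3153, 0.0926]
tcp_rot: [-0.001, 0.718, 0.696, 0.001]
contact_force: [-0.7, -0.0, -0.1]
grip_width: 0.0242
finger_force: 0.0
```

>>> {"op": "servo_tool", "data": {"deltas": [{"slide": [0,0,2],"rot": [0,0,0],"grip": 2.4},{"slide": [0,0,5],"rot": [0,0,0],"grip": 2.4},{"slide": [0,0,9],"rot": [0,0,0],"grip": 2.4},{"slide": [0,0,13],"rot": [0,0,0],"grip": 2.4},{"slide": [0,0,17],"rot": [0,0,0],"grip": 2.4}]}}

```text
clock: 25.35
eef_pos: [0.5173, -0.315, 0.2641]
tcp_rot: [-0.002, 0.718, 0.696, 0.001]
contact_force: [0.3, -0.1, -0.3]
grip_width: 0.0236
finger_force: 0.0
```

```bash
python3 - <<'E'
from rackfit import *
c,W,T=wrist(); np.savez("w10.npz",W=W); save("w10",c); print(T[:3,3],yaw(T))
print(rackfit(W,g=[484,-267.4,np.radians(-91.75)]))
for x0,x1 in((.41,.48),(.485,.56)):
    m=boundary(W,.105,.13,((x0,x1),(-.40,-.2))); P=W[m]*1000; print("tab",len(P),P.mean(0),P[:,2].max(),cv2.minAreaRect(P[:,:2].astype(np.float32)))
    m=boundary(W,.0625,.075,((x0,x1),(-.27,-.18))); P=W[m]*1000; print("disc top",len(P),np.median(P,axis=0))
c=cam("top");Wt=cloud(c)
m=boundary(Wt,.108,.14,((.55,.65),(.23,.32))); print("pegT",m.sum(),Wt[m].mean(0)*1000)
E
```

```text
[ 0.51728604 -0.31501313  0.2641253 ] -1.7218892177387903
(array([ 484.3, -267.8]), np.float64(-91.55), np.float64(1.48), 'dowels', 2073, array([ 479., -267.]), np.float64(-88.09))
tab 293 [ 450.46604798 -317.85558548  113.88110635] 117.25747327674985 ((449.597412109375, -318.77496337890625), (9.652948379516602, 30.39188575744629), 0.7391010522842407)
disc top 255 [ 451.50922183 -228.35433547   65.91808532]
tab 257 [ 518.58140836 -315.98320556  114.66792642] 117.29761303332114 ((518.6321411132812, -316.6730041503906), (29.29660415649414, 8.25686264038086), 88.18070983886719)
disc top 235 [ 520.80534241 -227.21566085   66.05386261]
pegT 23 [591.94561234 271.96049468 122.95633657]
```

>>> {"op": "servo_tool", "data": {"deltas": [{"slide": [0.5,4,0],"rot": [0,0,0],"grip": 2.8},{"slide": [1,8,0],"rot": [0,0,0],"grip": 2.8},{"slide": [1.5,12,0],"rot": [0,0,-1],"grip": 2.8},{"slide": [2,16,0],"rot": [0,0,-2],"grip": 2.8},{"slide": [2.6,20,0],"rot": [0,0,-3.7],"grip": 2.8}]}}

```text
clock: 25.95
eef_pos: [0.5429, -0.1136, 0.2619]
tcp_rot: [-0.002, 0.74, 0.672, 0.001]
contact_force: [0.6, 0.1, 1.1]
grip_width: 0.0281
finger_force: 0.0
```

>>> {"op": "servo_tool", "data": {"deltas": [{"slide": [0.5,4,0],"rot": [0,0,0],"grip": 2.8},{"slide": [1,8,0],"rot": [0,0,0],"grip": 2.8},{"slide": [1.5,12,0],"rot": [0,0,0],"grip": 2.8},{"slide": [2,16,0],"rot": [0,0,0],"grip": 2.8},{"slide": [2.6,20,0],"rot": [0,0,0],"grip": 2.8}]}}

```text
clock: 26.45
eef_pos: [0.5689, 0.0864, 0.2618]
tcp_rot: [-0.002, 0.74, 0.673, 0.001]
contact_force: [0.1, -0.3, -0.1]
grip_width: 0.0281
finger_force: 0.0
```

>>> {"op": "servo_tool", "data": {"deltas": [{"slide": [0.5,4,0],"rot": [0,0,0],"grip": 2.8},{"slide": [1,8,0],"rot": [0,0,0],"grip": 2.8},{"slide": [1.5,12,0],"rot": [0,0,0],"grip": 2.8},{"slide": [2,16,0],"rot": [0,0,0],"grip": 2.8},{"slide": [2.6,18.6,0],"rot": [0,0,0],"grip": 2.8}]}}

```text
clock: 26.95
eef_pos: [0.5946, 0.2735, 0.2616]
tcp_rot: [-0.002, 0.739, 0.674, 0.001]
contact_force: [-0.5, -0.4, 1.0]
grip_width: 0.0278
finger_force: 0.0
```

>>> {"op": "servo_tool", "data": {"deltas": [{"slide": [0,0,0],"rot": [0,0,0],"grip": 2.8},{"slide": [0,0,0],"rot": [0,0,0],"grip": 2.8},{"slide": [0,0,0],"rot": [0,0,0],"grip": 2.8},{"slide": [0,0,0],"rot": [0,0,0],"grip": 2.8},{"slide": [0,0,0],"rot": [0,0,0],"grip": 2.8}]}}

```text
clock: 27.45
eef_pos: [0.5956, 0.2695, 0.2629]
tcp_rot: [-0.001, 0.74, 0.672, 0.001]
contact_force: [0.1, -0.7, -0.5]
grip_width: 0.0279
finger_force: 0.0
```

```bash
python3 - <<'E'
from h import *
c,W,T=wrist(); print(T[:3,3],yaw(T))
m=boundary(W,.112,.135,((.55,.65),(.23,.32))); P=W[m]*1000; print("peg",m.sum(),P.mean(0),cv2.minEnclosingCircle(P[:,:2].astype(np.float32)))
E
```

```text
[0.59561602 0.26952665 0.26285861] -5.521035093952335
peg 226 [597.11020975 272.27351133 123.43484042] ((597.1104736328125, 271.16949462890625), 7.99029016494751)
```

>>> {"op": "servo_tool", "data": {"deltas": [{"slide": [0.1,0.15,-4],"rot": [0,0,0],"grip": 2.8},{"slide": [0.1,0.15,-8],"rot": [0,0,0],"grip": 2.8},{"slide": [0.1,0.15,-11],"rot": [0,0,0],"grip": 2.8},{"slide": [0.1,0.15,-13.5],"rot": [0,0,0],"grip": 2.8},{"slide": [0.1,0.15,-15.8],"rot": [0,0,0],"grip": 2.8}]}}

```text
clock: 28.0
eef_pos: [0.5964, 0.2716, 0.1034]
tcp_rot: [-0.001, 0.74, 0.673, 0.001]
contact_force: [-0.1, 0.9, 0.3]
grip_width: 0.0279
finger_force: 0.0
```

>>> {"op": "servo_tool", "data": {"deltas": [{"slide": [0,0,0],"rot": [0,0,0],"grip": 2.0},{"slide": [0,0,0],"rot": [0,0,0],"grip": 2.0},{"slide": [0,0,0],"rot": [0,0,0],"grip": 2.0},{"slide": [0,0,0],"rot": [0,0,0],"grip": 2.0},{"slide": [0,0,0],"rot": [0,0,0],"grip": 2.0}]}}

```text
clock: 28.5
eef_pos: [0.5973, 0.2724, 0.1062]
tcp_rot: [-0.001, 0.74, 0.673, 0.002]
contact_force: [-0.9, 0.2, 0.3]
grip_width: 0.0199
finger_force: 0.0
```

```bash
python3 - <<'E'
from h import *
T=tool(); print(T[:3,3],yaw(T),robot.get_obs()["contact_force"])
pv=np.array([581.7,127.0]); d=T[:2,3]*1000-pv; a0=np.degrees(np.arctan2(d[1],d[0])); p0=pv+145*d/np.linalg.norm(d); print(a0,np.linalg.norm(d))
q=p0
for i in range(1,17):
    a=a0+i*6; p=pv+145*np.array([np.cos(np.radians(a)),np.sin(np.radians(a))]); print(round(a,1),((p-q)/10).round(2), p.round(1))
    if i%5==0: q=p
E
```

```text
[0.59727081 0.27244323 0.10620278] -5.422824559589817 [-0.9125242   0.21905467  0.34049755]
83.88932391992174 146.2743446538544
89.9 [-1.52  0.08] [582. 272.]
95.9 [-3.03  0.01] [566.8 271.2]
101.9 [-4.53 -0.23] [551.8 268.9]
107.9 [-6.   -0.62] [537.2 265. ]
113.9 [-7.42 -1.16] [523.  259.6]
119.9 [-1.35 -0.69] [509.4 252.7]
125.9 [-2.63 -1.51] [496.7 244.5]
131.9 [-3.81 -2.46] [484.9 234.9]
137.9 [-4.88 -3.53] [474.1 224.2]
143.9 [-5.84 -4.71] [464.6 212.5]
149.9 [-0.83 -1.27] [456.3 199.7]
155.9 [-1.52 -2.62] [449.4 186.2]
161.9 [-2.07 -4.04] [443.9 172.1]
167.9 [-2.46 -5.5 ] [439.9 157.4]
173.9 [-2.7 -7. ] [437.5 142.4]
179.9 [-0.08 -1.52] [436.7 127.3]
```

>>> {"op": "servo_tool", "data": {"deltas": [{"slide": [-1.52,0.08,0],"rot": [0,0,6],"grip": 2.0},{"slide": [-3.03,0.01,0],"rot": [0,0,12],"grip": 2.0},{"slide": [-4.53,-0.23,0],"rot": [0,0,18],"grip": 2.0},{"slide": [-6,-0.62,0],"rot": [0,0,24],"grip": 2.0},{"slide": [-7.42,-1.16,0],"rot": [0,0,30],"grip": 2.0}]}}

```text
clock: 29.0
eef_pos: [0.5225, 0.261, 0.1057]
tcp_rot: [-0.001, 0.538, 0.843, 0.002]
contact_force: [0.9, -0.3, 0.3]
grip_width: 0.0204
finger_force: 0.3
```

>>> {"op": "servo_tool", "data": {"deltas": [{"slide": [-1.35,-0.69,0],"rot": [0,0,6],"grip": 2.0},{"slide": [-2.63,-1.51,0],"rot": [0,0,12],"grip": 2.0},{"slide": [-3.81,-2.46,0],"rot": [0,0,18],"grip": 2.0},{"slide": [-4.88,-3.53,0],"rot": [0,0,24],"grip": 2.0},{"slide": [-5.84,-4.71,0],"rot": [0,0,30],"grip": 2.0}]}}

```text
clock: 29.5
eef_pos: [0.4641, 0.2136, 0.1057]
tcp_rot: [-0.001, 0.302, 0.953, 0.001]
contact_force: [-0.1, 0.6, 0.2]
grip_width: 0.0202
finger_force: 0.3
```

>>> {"op": "servo_tool", "data": {"deltas": [{"slide": [-0.83,-1.27,0],"rot": [0,0,6],"grip": 2.0},{"slide": [-1.52,-2.62,0],"rot": [0,0,12],"grip": 2.0},{"slide": [-2.07,-4.04,0],"rot": [0,0,18],"grip": 2.0},{"slide": [-2.46,-5.5,0],"rot": [0,0,24],"grip": 2.0},{"slide": [-2.7,-6.6,0],"rot": [0,0,29],"grip": 2.0}]}}

```text
clock: 30.0
eef_pos: [0.4373, 0.1471, 0.1055]
tcp_rot: [-0.001, 0.054, 0.999, 0.0]
contact_force: [1.4, 0.7, -1.2]
grip_width: 0.0201
finger_force: 0.3
```

>>> {"op": "servo_tool", "data": {"deltas": [{"slide": [0,-0.1,0],"rot": [0,0,0],"grip": 2.0},{"slide": [0,-0.2,0],"rot": [0,0,0],"grip": 2.0},{"slide": [0,-0.3,0],"rot": [0,0,0],"grip": 2.0},{"slide": [0,-0.3,0],"rot": [0,0,0],"grip": 2.0},{"slide": [0,-0.3,0],"rot": [0,0,0],"grip": 2.0}]}}

```text
clock: 30.5
eef_pos: [0.4371, 0.1449, 0.1048]
tcp_rot: [-0.002, 0.056, 0.998, -0.0]
contact_force: [-0.1, 0.6, 0.9]
grip_width: 0.02
finger_force: 0.1
```

>>> {"op": "servo_tool", "data": {"deltas": [{"slide": [0,-0.1,0],"rot": [0,0,0.7],"grip": 2.0},{"slide": [0,-0.2,0],"rot": [0,0,1.5],"grip": 2.0},{"slide": [0,-0.3,0],"rot": [0,0,2],"grip": 2.0},{"slide": [0,-0.4,0],"rot": [0,0,2],"grip": 2.0},{"slide": [0,-0.5,0],"rot": [0,0,2],"grip": 2.0}]}}

```text
clock: 31.0
eef_pos: [0.4367, 0.1394, 0.1047]
tcp_rot: [-0.002, 0.039, 0.999, -0.0]
contact_force: [0.1, 0.6, -0.1]
grip_width: 0.0201
finger_force: 0.2
```

>>> {"op": "servo_tool", "data": {"deltas": [{"slide": [0,-0.05,0],"rot": [0,0,0],"grip": 2.0},{"slide": [0,-0.1,0],"rot": [0,0,0],"grip": 2.0},{"slide": [0,-0.15,0],"rot": [0,0,0],"grip": 2.0},{"slide": [0,-0.15,0],"rot": [0,0,0],"grip": 2.0},{"slide": [0,-0.15,0],"rot": [0,0,0],"grip": 2.0}]}}

```text
clock: 31.5
eef_pos: [0.4369, 0.1383, 0.1048]
tcp_rot: [-0.002, 0.039, 0.999, 0.0]
contact_force: [0.1, 3.6, -0.7]
grip_width: 0.0205
finger_force: 1.8
```

>>> {"op": "servo_tool", "data": {"deltas": [{"slide": [0,-0.05,0],"rot": [0,0,0],"grip": 2.0},{"slide": [0,-0.1,0],"rot": [0,0,0],"grip": 2.0},{"slide": [0,-0.1,0],"rot": [0,0,0],"grip": 2.0},{"slide": [0,-0.1,0],"rot": [0,0,0],"grip": 2.0},{"slide": [0,-0.1,0],"rot": [0,0,0],"grip": 2.0}]}}

```text
clock: 32.0
eef_pos: [0.4368, 0.1382, 0.1048]
tcp_rot: [-0.002, 0.039, 0.999, 0.001]
contact_force: [-0.6, 8.7, -1.2]
grip_width: 0.0202
finger_force: 4.1
```

The stop is reached: the force rises without motion, at the expected angle. I'll back off, open, rise straight up and check.

>>> {"op": "servo_tool", "data": {"deltas": [{"slide": [0,0.1,0],"rot": [0,0,0],"grip": 2.2},{"slide": [0,0.1,0],"rot": [0,0,0],"grip": 2.8},{"slide": [0,0.1,0],"rot": [0,0,0],"grip": 2.8},{"slide": [0,0.1,0],"rot": [0,0,0],"grip": 2.8},{"slide": [0,0.1,1],"rot": [0,0,0],"grip": 2.8}]}}

```text
clock: 32.5
eef_pos: [0.4362, 0.1377, 0.1143]
tcp_rot: [-0.003, 0.039, 0.999, -0.0]
contact_force: [0.1, 0.3, -0.6]
grip_width: 0.0279
finger_force: 0.0
```

>>> {"op": "servo_tool", "data": {"deltas": [{"slide": [0,0,3],"rot": [0,0,0],"grip": 2.8},{"slide": [0,0,7],"rot": [0,0,0],"grip": 2.8},{"slide": [0,0,11],"rot": [0,0,0],"grip": 2.8},{"slide": [0,0,15],"rot": [0,0,0],"grip": 2.8},{"slide": [0,0,19],"rot": [0,0,0],"grip": 2.8}]}}

```text
clock: 33.0
eef_pos: [0.4363, 0.1378, 0.3072]
tcp_rot: [-0.001, 0.039, 0.999, -0.0]
contact_force: [0.6, 0.8, 0.6]
grip_width: 0.0279
finger_force: 0.0
```

>>> {"op": "servo_tool", "data": {"deltas": [{"slide": [0,0,2],"rot": [0,0,0],"grip": 2.8},{"slide": [0,0,5],"rot": [0,0,0],"grip": 2.8},{"slide": [0,0,7],"rot": [0,0,0],"grip": 2.8},{"slide": [0,0,7],"rot": [0,0,0],"grip": 2.8},{"slide": [0,0,7],"rot": [0,0,0],"grip": 2.8}]}}

```text
clock: 33.5
eef_pos: [0.4364, 0.1379, 0.3749]
tcp_rot: [-0.002, 0.039, 0.999, -0.0]
contact_force: [-1.0, -0.6, -0.1]
grip_width: 0.0281
finger_force: 0.0
```

```bash
python3 - <<'E'
from rackfit import *
c,W,T=wrist(); save("w11",c); print(T[:3,3],yaw(T))
m=boundary(W,.0805,.092,((.45,.56),(.1,.17)));P=W[m][:,:2]*1000; v=cv2.fitLine(P.astype(np.float32),cv2.DIST_HUBER,0,.01,.01).ravel(); print("bar",len(P),v,np.degrees(np.arctan2(v[1],v[0])))
m=boundary(W,.112,.135,((.4,.47),(.1,.2))); P=W[m]*1000; print("peg",m.sum(),P.mean(0))
print(rackfit(W,g=[484,-267.4,np.radians(-91.75)]))
c=cam("top"); Wt=cloud(c)
for x0,x1 in((.41,.48),(.485,.56)):
    m=boundary(Wt,.105,.13,((x0,x1),(-.40,-.2))); print("tab",m.sum(),Wt[m].mean(0)*1000)
c=cam("scene"); cv2.imwrite("pics/s12.png",cv2.resize(c["color"][130:330,230:430,::-1],None,fx=3,fy=3))
E
```

```text
[0.43636229 0.13791667 0.37488808] 85.56891529092994
bar 709 [ 9.9646831e-01 -8.3970040e-02  5.0410883e+02  1.3354936e+02] -4.8168006
peg 115 [436.82866568 139.36077622 123.7819759 ]
(array([ 484.7, -266.5]), np.float64(-91.73), np.float64(1.29), 'dowels', 1437, array([ 485.1, -264.6]), np.float64(-91.51))
tab 27 [ 445.59924283 -315.40216347  116.07496478]
tab 27 [ 514.18611942 -313.89008611  116.23023833]
```

View pics/s12.png

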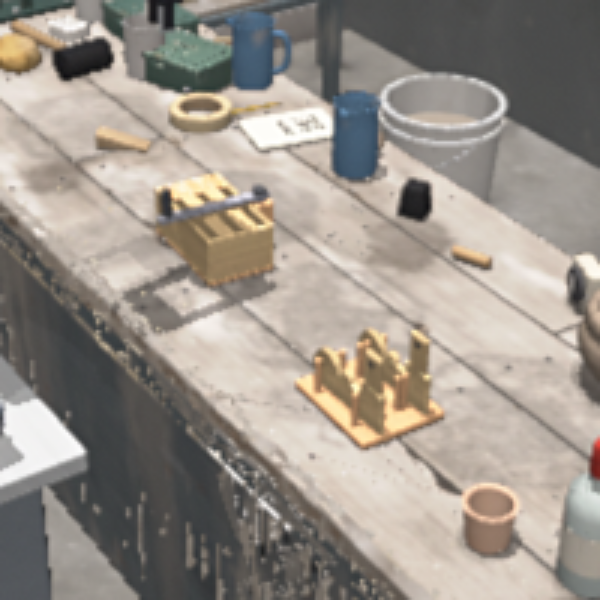

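The picture shows both templates upright in the rack at about (345,385) and (395,365). The bar is across the empty bin (155–270,200) at -4.82°, which matches the bin's own axis, so it is at the stop. The cup (490,515) and wedge (125,140) have not moved. Handing in.

```bash
python3 -c "
from rig import robot
print(robot.close_job())"
```

```text
the job is handed in; nothing more can be done
None
```

The job is handed in: both templates present stand upright in their own places on the rack, the keeper bar is back across the bin at its stop, and the cup and wedge were not touched.

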